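Move the hanging basket aside, pile the sample jars, hang it back

TASK

The wire basket hangs in the way of the jar cradle: lift it off its double hook and hang it on the double hook of the empty stand. Then put all the jars that lie on the desk into the cradle, lying along it with their ends in line, as a pyramid: fill the bottom row first, then saddle jars into the gaps of the layer below. Last, hang the basket back where it came from. Carry it level so that the bottles stay upright in it, never set it down on the way, and leave the petri dish and the timer where they are.

Things in the scene. Friction and masses are not known exactly. Their poses are not given: they have to be found in the camera images.
- basket: wire basket, 140 (x) x 124 (y) x 38 mm, with a rigid bail: uprights 8 mm thick at y = +-62 mm carry a flat steel bar (12 mm in x, 130 mm along y, 8 mm high; underside 115 mm above the basket's underside), and on the bar stands a black grip. Mass about 0.36 kg with bottles, balanced below the grip. Origin: centre of its underside; z up.
- basket_grip (a point): point in the upright black grip fin on the basket's bar: the fin is 14 mm thick along x (pinch it along x), 40 mm along y, 42 mm high; the point lies 24 mm above the top of the bar and 18 mm below the top of the fin. Axes as the basket's.
- basket_bar (a point): centre of the underside of the basket's bar, where it rests on the hooks; axes as the basket's
- hooks_a (a point): the stand on which the basket hangs at the start and again at the end: centre of the seat of its double hook, 215 mm up, where the bar's underside rests. Two level arms 8 mm wide at y = +-36 mm come from a post at x = +88 mm and point to -x; seat 32 mm deep in x between a back stop 12 mm and a front lip 18 mm high (outer face x = -23 mm): the bar goes up over the lip and out to -x. Fixed, z up.
- hooks_b (a point): the stand that is empty at the start, where the basket hangs meanwhile: centre of the seat of its double hook, 215 mm up, where the bar's underside rests. Two level arms 8 mm wide at y = +-36 mm come from a post at x = +88 mm and point to -x; seat 32 mm deep in x between a back stop 12 mm and a front lip 18 mm high (outer face x = -23 mm): the bar goes up over the lip and out to -x. Fixed, z up.
- cradle: fixed grey cradle, 40 (x) x 139 (y) mm, base 8 mm thick, that stands in front of the stand with the basket: three seats side by side along y at 42 mm pitch, ridges 10 mm high between them and side cheeks at both ends of the row, 58 mm high over the desk; jars lie along x and stick out 9 mm at each end. Origin: centre of its underside.
- seat_1 (a point): centre of a jar lying in the seat at +y of the cradle (24 mm above the desk), cradle axes
- seat_2 (a point): centre of a jar lying in the middle seat of the cradle (24 mm above the desk), cradle axes
- seat_3 (a point): centre of a jar lying in the seat at -y of the cradle (24 mm above the desk), cradle axes
- gap_1 (a point): centre of a jar of the second layer saddled between those in seat_1 and seat_2 (54 mm above the desk)
- gap_2 (a point): centre of a jar of the second layer saddled between those in seat_2 and seat_3 (54 mm above the desk)
- apex (a point): centre of a jar on top, saddled between the two of the second layer (84 mm above the desk)
- jar_1_mid (a point): six-sided white sample jar with a round grey screw cap at one end, 33 mm across flats (38 across corners), 58 mm long, 60 g, lying on one of its flats, cap sideways; the point is its centre, x runs along its length towards the cap (either way round will do). Lies in the cradle's seat_1 at the start.
- jar_2_mid (a point): six-sided white sample jar with a round grey screw cap at one end, 33 mm across flats (38 across corners), 58 mm long, 60 g, lying on one of its flats, cap sideways; the point is its centre, x runs along its length towards the cap (either way round will do). Lies loose on the desk at the start; may be absent (None from the start on).
- jar_3_mid (a point): six-sided white sample jar with a round grey screw cap at one end, 33 mm across flats (38 across corners), 58 mm long, 60 g, lying on one of its flats, cap sideways; the point is its centre, x runs along its length towards the cap (either way round will do). Lies loose on the desk at the start; may be absent (None from the start on).
- jar_4_mid (a point): six-sided white sample jar with a round grey screw cap at one end, 33 mm across flats (38 across corners), 58 mm long, 60 g, lying on one of its flats, cap sideways; the point is its centre, x runs along its length towards the cap (either way round will do). Lies loose on the desk at the start; may be absent (None from the start on).
- jar_5_mid (a point): six-sided white sample jar with a round grey screw cap at one end, 33 mm across flats (38 across corners), 58 mm long, 60 g, lying on one of its flats, cap sideways; the point is its centre, x runs along its length towards the cap (either way round will do). Lies loose on the desk at the start; may be absent (None from the start on).
- jar_6_mid (a point): six-sided white sample jar with a round grey screw cap at one end, 33 mm across flats (38 across corners), 58 mm long, 60 g, lying on one of its flats, cap sideways; the point is its centre, x runs along its length towards the cap (either way round will do). Lies loose on the desk at the start; may be absent (None from the start on).
- bottle_1_mid (a point): small dropper bottle, 24 mm diameter, 68 mm high, standing loose in a 28 mm high compartment of the basket; the point is its centre, z along it
- bottle_2_mid (a point): small dropper bottle, 24 mm diameter, 68 mm high, standing loose in a 28 mm high compartment of the basket; the point is its centre, z along it
- petri_dish: petri dish, 63 mm across, 16 mm high, a bystander on the desk between the two stands; origin: centre of its underside
- timer: small lab timer, 66 x 66 x 19 mm, a bystander on the desk near its front edge; origin: centre of its underside
There are look-alikes about, which are no part of the job. Leave any orange look-alike of the part that bears jar_2_mid alone.

How it is judged:
By the outcome, as a careful person would: the job done as asked, in the order asked, and still so for the second after the job is handed in, with the robot touching nothing.
Of jar_2, jar_3, jar_4, jar_5, jar_6 only 3 to 5 are there at a start; the rules pass over those that are not, and their reading is None.
At some moment in a run one of jar_2, jar_3, jar_4, jar_5, jar_6 may be knocked a few centimetres aside while the robot is not near it.
It also fails if it takes over 210 s, if anything falls off the work surface, if the arm or the gripper's body presses on something with over 40 N, if the wrist force passes 120 N, or if a joint passes its speed limit or range.

ROBOT

A 7-joint arm with a two-finger parallel gripper is mounted at the origin on a cart in front of the work surface, level with it; the furniture and walls round the work are solid. World frame = base frame: x ahead of the robot, y to its left, z up, the work surface at z = 0. Lengths are in m, angles in rad, forces in N, time in s.
With the tool pointing down it reaches from about 0.4 to 0.9 m from the base axis. Payload 5.6 kg.
Tool frame: the origin (TCP) lies at the very end of the fingers, on their centre line; the grasp point (between the pads) lies grip_point_offset behind it (grip_point_offset is the distance from the TCP to the grasp point, in m); z points along the fingers, y is the line along which they close (so a half turn about z gives the same grasp; the last joint's range is limited). The gripper opens to 92 mm and grips with 3 to 60 N. Pads are 20 mm wide; open, the fingers measure 128 mm over their backs; the gripper's body (75 mm by 189 mm) begins 69 mm behind the grasp point.
Start: joints at [1.173, 0.468, -0.012, 1.603, 0.006, 1.071, -0.056], TCP at [0.226, -0.61, 0.215] pointing down, gripper open.
Joint ranges: [-2.53, 2.53], [-0.31, 2.02], [-1.57, 1.55], [0.28, 2.44], [-1.29, 4.43], [0.15, 1.84], [-2.92, 2.92]. Speed limits (rad/s): [2.57, 2.57, 3.14, 3.14, 3.14, 3.14, 3.14].

INTERFACE

Orientations are given as a rotation vector (axis times angle).
In Python, from station import get_obs, get_image, camera_info, finish_job, grip_point_offset gives the robot as it stands.
- The arm moves only by the shell command python3 -m crank 'ROWS'. ROWS is JSON, a list of rows, each an object of numbers: "dx", "dy", "dz": the shift along the tool's x, y, z in cm; "rx", "ry", "rz": the turn, a rotation vector about the tool's x, y, z in rad; "jaw": the finger opening in cm, from 0 to 9.19. In form: [{"dx": .., "dy": .., "dz": .., "rx": .., "ry": .., "rz": .., "jaw": ..}, ...]. A call has 1 to 10 rows; each row is the pose to reach, as a shift and turn from the pose commanded when the call began, along the tool's axes at that moment; what a row does not reach only later rows make up. A row lasts 1/8 s, in which the tool goes at most 62.5 mm and 10.7 degrees, less where a joint would pass 70% of its speed; a pose out of reach is approached as far as the arm can. A call with a gripper value outside its range is refused whole. The fingers move at their own pace and stop on an object; the grip force is fixed at half the most. Time passes only in rows, so rows that repeat a pose let the fingers close. It gives the time, the measured TCP pose, the force, the opening and the grip force at its end, in the units of the state.
- get_obs(): the state, without advancing time (a new reading comes with each control period).
- get_image(name): name is "scene" or "top" or "wrist"; returns the picture (384x512x3 uint8, blue, green, red); there is no depth.
- camera_info(name): a dict with "K" (3x3 intrinsics, pixels), "world_to_cam" (4x4, takes a point from world to camera coordinates); the wrist camera has in their place "hand_eye" (4x4, takes a point from camera to tool coordinates, whose origin is the TCP and whose axes are the flange's). Camera axes: x right, y up, looking along -z (the intrinsics and any distortion apply to the point x, -y, -z); pixel columns grow to the right and rows downward; lengths in m; the calibration is good to about 2 mm. A picture is of the moment at which its call begins: read the wrist's pose just before it. camera_info takes no time and is no camera call.
- finish_job(): hands the job in; it is judged then, once.
The state is a dict: "time_s": time; "qpos": joint angles; "joint_velocities": joint speeds; "effort": joint torques, N m; "tcp_pos": TCP position; "eef_rot": TCP orientation; "contact_force": force on the tool from outside, world axes, zero at the start; "wrist_torque": the same for the moment, N m; "width": opening from 0.0 (shut) to 1.0 (fully open); "grip_force": force on a finger pad.
Only numpy, scipy, OpenCV 4.12 (cv2) and the standard library are available. Lean on these libraries where they do the work, as an engineer would, in place of code of your own. Each camera call takes 0.05 s, during which the arm holds its last target. There are 200 camera calls.

## Working session

There is one attempt and no reset: what is moved stays moved. The work goes in short steps, Python scripts to look and compute and a shell command to move; the robot and the scene stay as the last step left them, time stands still between calls to the robot, and variables do not carry over. Pictures are saved under pics/ and viewed, at most 14 in all, crops included, and the job is handed in when it is done.

```bash
ls; mkdir -p pics; python3 - <<'E'
from station import *
import cv2
import numpy as np
np.set_printoptions(precision=4,suppress=True)
print(get_obs()); print(grip_point_offset)
for n in ("scene","top","wrist"):
    print(n,camera_info(n))
a=get_image("scene");b=get_image("top");cv2.imwrite("pics/s0.png",a);cv2.imwrite("pics/t0.png",b)
E
```

```text
pics
{'time_s': 0.0, 'qpos': array([ 1.173 ,  0.4684, -0.0116,  1.6036,  0.006 ,  1.0714, -0.0563]), 'joint_velocities': array([-0.0007,  0.0005,  0.0007, -0.0018, -0.0021,  0.0015,  0.0009]), 'effort': array([ -0.    , -52.0579,  -0.0128, -24.3741,  -0.0567,   0.0174,
         0.0002]), 'tcp_pos': array([ 0.2255, -0.609 ,  0.2137]), 'eef_rot': array([-3.0906, -0.554 ,  0.0007]), 'contact_force': array([-0.6646,  0.5176,  0.3433]), 'wrist_torque': array([0.0452, 0.0334, 0.0036]), 'grip_force': 0.0, 'width': 1.002790029414898}
0.0187
scene {'K': array([[472.0303,   0.    , 255.7956],
       [  0.    , 472.0303, 185.15  ],
       [  0.    ,   0.    ,   1.    ]]), 'world_to_cam': array([[ 0.4333, -0.9012,  0.0098, -0.2332],
       [ 0.4203,  0.2117,  0.8824, -0.3656],
       [-0.7973, -0.3782,  0.4705, -0.8857],
       [ 0.    ,  0.    ,  0.    ,  1.    ]])}
top {'K': array([[490.5095,   0.    , 250.3069],
       [  0.    , 490.5095, 186.3586],
       [  0.    ,   0.    ,   1.    ]]), 'world_to_cam': array([[-0.0026, -1.    , -0.0021,  0.0006],
       [ 0.9871, -0.0029,  0.16  , -0.5247],
       [-0.16  , -0.0017,  0.9871, -1.3172],
       [ 0.    ,  0.    ,  0.    ,  1.    ]])}
wrist {'K': array([[269.5448,   0.    , 251.9523],
       [  0.    , 269.5448, 189.8231],
       [  0.    ,   0.    ,   1.    ]]), 'hand_eye': array([[ 0.0013,  0.9571,  0.2898,  0.084 ],
       [ 1.    , -0.0014,  0.0001, -0.0012],
       [ 0.0005,  0.2898, -0.9571, -0.168 ],
       [ 0.    ,  0.    ,  0.    ,  1.    ]])}
```

View pics/s0.png

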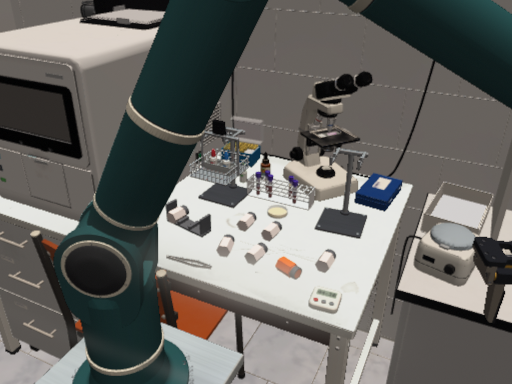

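View pics/t0.png

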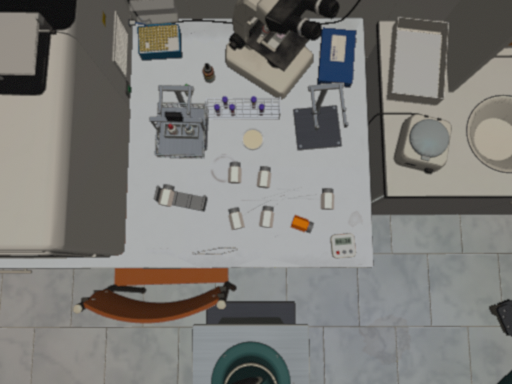

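The overview shows five loose jars (top view, near (235,172), (264,176), (236,218), (267,216) and (328,198)). The orange decoy is at (302,224), the cradle at (181,198) with jar_1 at (166,195), the basket at (180,128) and the empty stand at (320,120).

```bash
cat > h.py <<'E'
from station import *
import cv2, numpy as np
from scipy.spatial.transform import Rotation as R
np.set_printoptions(precision=4,suppress=True)
G=grip_point_offset
def tcp():
    o=get_obs(); T=np.eye(4); T[:3,:3]=R.from_rotvec(o["eef_rot"]).as_matrix(); T[:3,3]=o["tcp_pos"]; return T
def cam(n,T=None):
    i=camera_info(n)
    M=np.linalg.inv(i["world_to_cam"]) if n!="wrist" else (tcp() if T is None else T)@i["hand_eye"]
    return i["K"],M
def ray(c,uv):
    K,M=c; p=np.linalg.solve(K,[uv[0],uv[1],1.]); d=M[:3,:3]@[p[0],-p[1],-p[2]]; return M[:3,3],d
def onz(c,uv,z):
    o,d=ray(c,uv); return o+d*(z-o[2])/d[2]
def proj(c,P):
    K,M=c; q=np.linalg.inv(M)@np.r_[P,1]; p=K@[q[0],-q[1],-q[2]]; return p[:2]/p[2]
def two(c1,u1,c2,u2):
    o1,d1=ray(c1,u1);o2,d2=ray(c2,u2)
    s=np.linalg.lstsq(np.c_[d1,-d2],o2-o1,rcond=None)[0]; a=o1+s[0]*d1;b=o2+s[1]*d2
    return (a+b)/2,np.linalg.norm(a-b)
def snap(n,name):
    T=tcp(); im=get_image(n); cv2.imwrite(f"pics/{name}.png",im); np.save(f"pics/{name}.npy",T); return im,cam(n,T)
def load(n,name):
    return cv2.imread(f"pics/{name}.png"),cam(n,np.load(f"pics/{name}.npy") if n=="wrist" else None)
def yaw(T): # direction of tool y (closing line) in world, mod pi
    return np.arctan2(T[1,1],T[0,1])
def goto(P,ang,T=None,axis='y'):
    """rows numbers to bring TCP to P, tool down, closing line at world angle ang (mod pi)."""
    T=tcp() if T is None else T
    best=None
    for k in (0,np.pi,-np.pi):
        a=ang+k; z=np.array([0,0,-1.]); y=np.array([np.cos(a),np.sin(a),0]); x=np.cross(y,z)
        r=(R.from_matrix(T[:3,:3]).inv()*R.from_matrix(np.c_[x,y,z])).as_rotvec()
        if best is None or np.linalg.norm(r)<np.linalg.norm(best): best=r
    d=T[:3,:3].T@(np.array(P)-T[:3,3])*100
    print("d cm",d.round(2),"r",best.round(3)); return d,best
E
python3 - <<'E'
from h import *
im=cv2.imread("pics/t0.png"); s=cv2.imread("pics/s0.png")
ct=cam("top")
c=cv2.resize(im[70:260,130:370],None,fx=3.2,fy=3.1,interpolation=cv2.INTER_CUBIC); cv2.imwrite("pics/t0c.png",c)
c=cv2.resize(s[110:240,150:380],None,fx=3.4,fy=3.4,interpolation=cv2.INTER_CUBIC); cv2.imwrite("pics/s0c.png",c)
for uv in [(235,172),(264,176),(236,218),(267,216),(328,198),(302,224),(166,195)]: print(uv,onz(ct,uv,.02)[:2])
print("petri",onz(ct,(253,139),.016)[:2])
E
```

```text
(235, 172) [0.5696 0.0424]
(264, 176) [ 0.5579 -0.0396]
(236, 218) [0.4391 0.0393]
(267, 216) [ 0.4444 -0.0472]
(328, 198) [ 0.4946 -0.2187]
(302, 224) [ 0.4218 -0.1444]
(166, 195) [0.5044 0.2362]
petri [ 0.6667 -0.0089]
```

View pics/t0c.png

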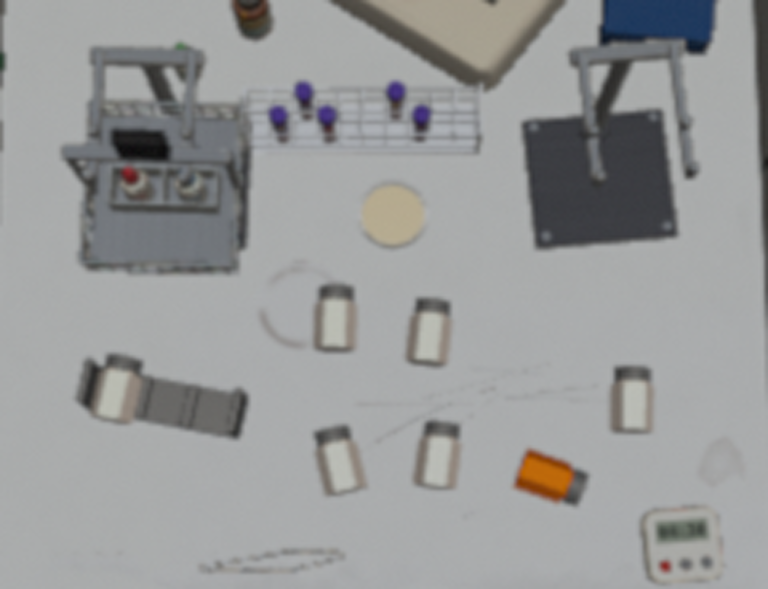

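View pics/s0c.png

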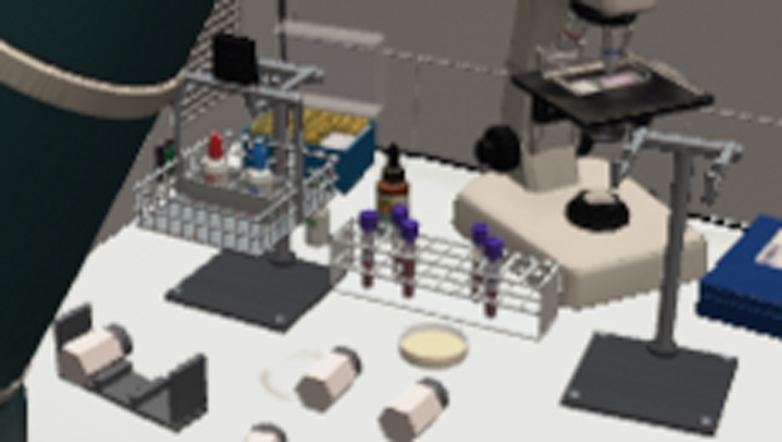

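Crops: basket fin at crop px (140,143), bar running (65,152)–(242,157). Stand B lip tips are at (597,175) and (690,170), with its base edge from (525,122) to (660,110). Now I compute targets and the approach.

```bash
python3 - <<'E'
from h import *
ct=cam("top"); cs=cam("scene")
f=lambda u,v:(130+u/3.2,70+v/3.1)
g=lambda u,v:(150+u/3.4,110+v/3.4)
b1=onz(ct,f(65,152),.223);b2=onz(ct,f(242,157),.223);print("bar",b1,b2,(b1+b2)/2,"yaw",np.arctan2(*( (b1-b2)[[0,1]]*[-1,1])))
print("fin top front edge", two(ct,f(140,131),cs,g(235,38)))
l1=onz(ct,f(597,175),.233);l2=onz(ct,f(690,170),.233);d=l1-l2;print("lipsB",l1,l2,"yaw",np.arctan2(-d[0],d[1]))
q=[onz(ct,f(*p),.01)[:2] for p in [(525,122),(660,110),(677,235),(540,247)]];print("baseB",np.array(q))
q=[onz(ct,f(*p),.058)[:2] for p in [(92,360),(243,390)]];print("cradle cheek tops",np.array(q))
goto([.70,.19,.36],0)
E
```

```text
bar [0.6635 0.2438 0.223 ] [0.659 0.108 0.223] [0.6613 0.1759 0.223 ] yaw -0.03336505300279912
fin top front edge (array([0.6673, 0.1812, 0.2624]), np.float64(0.002337991076825537))
lipsB [ 0.6405 -0.1622  0.233 ] [ 0.6443 -0.2328  0.233 ] yaw 0.05407098612163721
baseB [[ 0.7567 -0.1288]
 [ 0.7681 -0.2519]
 [ 0.6473 -0.2635]
 [ 0.6363 -0.1402]]
cradle cheek tops [[0.5235 0.25  ]
 [0.4964 0.1204]]
d cm [ 72.24 -58.48 -14.54] r [-0.001 -0.001 -1.216]
```

```bash
python3 -m crank '[{"dz":-5},{"dx":4,"dy":-3,"dz":-9,"rz":-0.15},{"dx":8,"dy":-6,"dz":-12,"rz":-0.3},{"dx":12,"dy":-10,"dz":-15.5,"rz":-0.45},{"dx":16.5,"dy":-14,"dz":-15.5,"rz":-0.6},{"dx":21,"dy":-18,"dz":-15.5,"rz":-0.75},{"dx":25.5,"dy":-22,"dz":-15.5,"rz":-0.9},{"dx":30,"dy":-26,"dz":-15.5,"rz":-1.05},{"dx":34.5,"dy":-29.5,"dz":-15.5,"rz":-1.216},{"dx":38,"dy":-32.5,"dz":-15.5,"rz":-1.216}]'; python3 -c "
from h import *
goto([.665,.178,.36],-.03)"
```

```text
d cm [ 68.54 -58.57 -14.54] r [-0.001 -0.001 -1.186]validation failed for argument at $[0]...
```

```bash
python3 -m crank '[{"dx":0,"dy":0,"dz":-5,"rx":0,"ry":0,"rz":0,"jaw":9.19},{"dx":4,"dy":-3,"dz":-9,"rx":0,"ry":0,"rz":-0.15,"jaw":9.19},{"dx":8,"dy":-6,"dz":-12,"rx":0,"ry":0,"rz":-0.3,"jaw":9.19},{"dx":12,"dy":-10,"dz":-15.5,"rx":0,"ry":0,"rz":-0.45,"jaw":9.19},{"dx":16.5,"dy":-14,"dz":-15.5,"rx":0,"ry":0,"rz":-0.6,"jaw":9.19},{"dx":21,"dy":-18,"dz":-15.5,"rx":0,"ry":0,"rz":-0.75,"jaw":9.19},{"dx":25.5,"dy":-22,"dz":-15.5,"rx":0,"ry":0,"rz":-0.9,"jaw":9.19},{"dx":30,"dy":-26,"dz":-15.5,"rx":0,"ry":0,"rz":-1.05,"jaw":9.19},{"dx":34.5,"dy":-29.5,"dz":-15.5,"rx":0,"ry":0,"rz":-1.2,"jaw":9.19},{"dx":38,"dy":-32.5,"dz":-15.5,"rx":0,"ry":0,"rz":-1.2,"jaw":9.19}]'; python3 -c "
from h import *
goto([.665,.178,.36],-.03)"
```

```text
time_s: 1.35
tcp_pos: [0.4699, -0.1705, 0.3695]
eef_rot: [-2.236, -2.206, 0.0]
contact_force: [0.0, -0.9, -0.3]
width: 1.003
grip_force: 0.0
d cm [35.11 19.04  0.95] r [-0.    -0.     0.017]
```

```bash
python3 -m crank '[{"dx":4,"dy":2,"dz":0,"rx":0,"ry":0,"rz":0.017,"jaw":9.19},{"dx":9,"dy":5,"dz":0,"rx":0,"ry":0,"rz":0.017,"jaw":9.19},{"dx":14,"dy":8,"dz":0,"rx":0,"ry":0,"rz":0.017,"jaw":9.19},{"dx":19,"dy":11,"dz":0,"rx":0,"ry":0,"rz":0.017,"jaw":9.19},{"dx":24,"dy":14,"dz":1,"rx":0,"ry":0,"rz":0.017,"jaw":9.19},{"dx":29,"dy":17,"dz":1,"rx":0,"ry":0,"rz":0.017,"jaw":9.19},{"dx":33,"dy":18.5,"dz":1,"rx":0,"ry":0,"rz":0.017,"jaw":9.19},{"dx":35.1,"dy":19,"dz":1,"rx":0,"ry":0,"rz":0.017,"jaw":9.19},{"dx":35.1,"dy":19,"dz":1,"rx":0,"ry":0,"rz":0.017,"jaw":9.19},{"dx":35.1,"dy":19,"dz":1,"rx":0,"ry":0,"rz":0.017,"jaw":9.19}]'; python3 -c "
from h import *
im,c=snap('wrist','w1')
print(tcp()[:3,3]); print(proj(c,[.665,.178,.265]))"
```

```text
time_s: 2.6
tcp_pos: [0.6649, 0.1729, 0.3598]
eef_rot: [2.259, 2.181, -0.001]
contact_force: [-0.1, -0.1, 0.3]
width: 0.995
grip_force: 0.0
[0.665  0.1726 0.36  ]
[250.6553 189.1789]
```

View pics/w1.png

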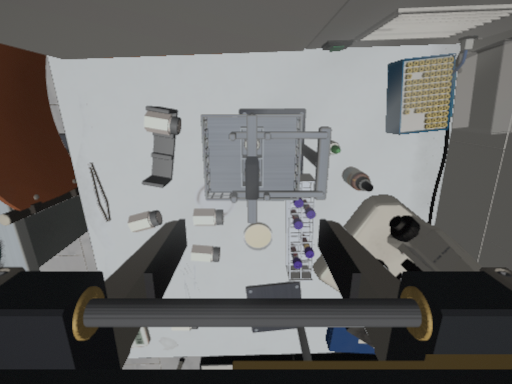

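Wrist view: black fin at about (252,180), bar running (250,110)–(252,222). The hook arms of A come from the right at rows ~133 and ~197.

```bash
python3 - <<'E'
from h import *
im,c=load("wrist","w1")
cv2.imwrite("pics/w1c.png",cv2.resize(im[95:235,190:345],None,fx=4,fy=4,interpolation=cv2.INTER_CUBIC))
e1=onz(c,(250,111),.223);e2=onz(c,(252,222),.223);print(e1,e2,(e1+e2)/2)
g=cv2.cvtColor(im,cv2.COLOR_BGR2GRAY)
m=(g[140:210,235:270]<40).astype(np.uint8);ys,xs=np.nonzero(m);print(len(ys),xs.min()+235,xs.max()+235,ys.min()+140,ys.max()+140)
for v in range(150,206,4):
    x=np.nonzero(m[v-140])[0]; print(v,(x.min()+235,x.max()+235) if len(x) else None)
print(onz(c,(252,202),.265), onz(c,(252,165),.265))
E
```

```text
[0.6668 0.2539 0.223 ] [0.6646 0.1233 0.223 ] [0.6657 0.1886 0.223 ]Traceback (most recent call last):
  File "<stdin>", line 6, in <module>
    return umr_minimum(a, axis, None, out, keepdims, initial, where)
ValueError: zero-size array to reduction operation minimum which has no identity
```

View pics/w1c.png

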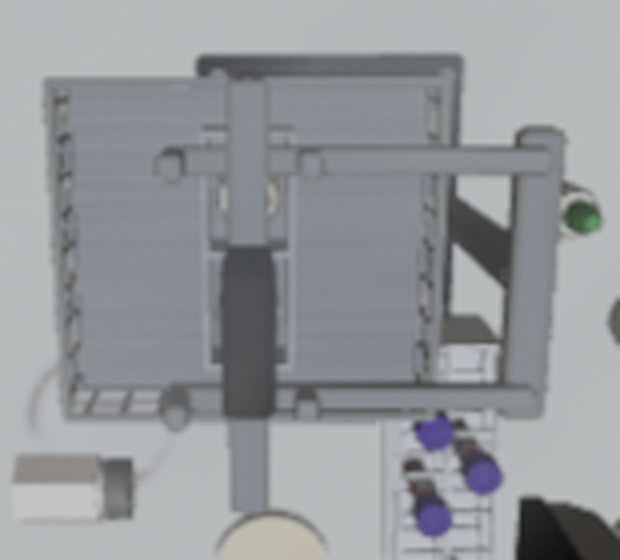

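```bash
python3 - <<'E'
from h import *
im,c=load("wrist","w1")
f=lambda u,v:(190+u/4,95+v/4)
p=lambda n,u,v,z:print(n,onz(c,f(u,v),z))
p("fin lo",249,415,.265);p("fin hi",248,255,.265)
p("bar e1",248,82,.223);p("bar e2",250,511,.223)
p("lip1",172,162,.233);p("lip2",177,405,.233)
p("stop1",311,162,.227);p("stop2",306,400,.227)
p("post bar1",540,160,.215);p("post bar2",525,398,.215)
p("bask corner",47,80,.138);p("bask corner",70,418,.138)
p("b r",460,60,.12);p("bask",440,418,.138)
E
```

```text
fin lo [0.6663 0.1677 0.265 ]
fin hi [0.6674 0.2092 0.265 ]
bar e1 [0.6688 0.2491 0.223 ]
bar e2 [0.6651 0.1222 0.223 ]
lip1 [0.6477 0.2293 0.233 ]
lip2 [0.6454 0.1605 0.233 ]
stop1 [0.6854 0.2275 0.227 ]
stop2 [0.6828 0.1588 0.227 ]
post bar1 [0.7514 0.2246 0.215 ]
post bar2 [0.7501 0.1532 0.215 ]
bask corner [0.5989 0.2499 0.138 ]
bask corner [0.5967 0.1255 0.138 ]
b r [0.746  0.2514 0.12  ]
bask [0.738  0.1206 0.138 ]
```

```bash
python3 -c "
from h import *
goto([.667,.188,.228],-.03);print(tcp()[:3,3])"
```

```text
d cm [ 1.57  0.14 13.19] r [ 0.001  0.002 -0.006]
[0.665  0.1726 0.36  ]
```

```bash
python3 -m crank '[{"dx":1.5,"dy":0.15,"dz":4,"rx":0,"ry":0,"rz":0,"jaw":7},{"dx":1.5,"dy":0.15,"dz":7.5,"rx":0,"ry":0,"rz":0,"jaw":7},{"dx":1.5,"dy":0.15,"dz":10.5,"rx":0,"ry":0,"rz":0,"jaw":7},{"dx":1.5,"dy":0.15,"dz":12.5,"rx":0,"ry":0,"rz":0,"jaw":7},{"dx":1.5,"dy":0.15,"dz":13.1,"rx":0,"ry":0,"rz":0,"jaw":7},{"dx":1.5,"dy":0.15,"dz":13.1,"rx":0,"ry":0,"rz":0,"jaw":7},{"dx":1.5,"dy":0.15,"dz":13.1,"rx":0,"ry":0,"rz":0,"jaw":7}]'; python3 -c "
from h import *
goto([.667,.188,.228],-.03);print(tcp()[:3,3])
goto([.667,.188,.228],-.03);print(get_obs()['contact_force'])"
```

```text
time_s: 3.52
tcp_pos: [0.6675, 0.1903, 0.23]
eef_rot: [2.257, 2.183, 0.003]
contact_force: [-0.2, -0.5, 0.7]
width: 0.765
grip_force: 0.0
d cm [-0.23 -0.04  0.2 ] r [ 0.002 -0.001 -0.003]
[0.6675 0.1903 0.23  ]
d cm [-0.23 -0.04  0.2 ] r [ 0.002 -0.001 -0.003]
[-0.1612 -0.4751  0.6843]
```

Close enough: grip, then look.

```bash
python3 -m crank '[{"dx":-0.2,"dy":0,"dz":0.15,"rx":0,"ry":0,"rz":0,"jaw":4},{"dx":-0.2,"dy":0,"dz":0.15,"rx":0,"ry":0,"rz":0,"jaw":2.5},{"dx":-0.2,"dy":0,"dz":0.15,"rx":0,"ry":0,"rz":0,"jaw":1.5},{"dx":-0.2,"dy":0,"dz":0.15,"rx":0,"ry":0,"rz":0,"jaw":0.5},{"dx":-0.2,"dy":0,"dz":0.15,"rx":0,"ry":0,"rz":0,"jaw":0.5},{"dx":-0.2,"dy":0,"dz":0.15,"rx":0,"ry":0,"rz":0,"jaw":0.5},{"dx":-0.2,"dy":0,"dz":0.15,"rx":0,"ry":0,"rz":0,"jaw":0.5},{"dx":-0.2,"dy":0,"dz":0.15,"rx":0,"ry":0,"rz":0,"jaw":0.5}]'
```

```text
time_s: 4.53
tcp_pos: [0.6662, 0.1882, 0.2271]
eef_rot: [-2.257, -2.184, 0.002]
contact_force: [-3.3, 0.0, 2.3]
width: 0.152
grip_force: 30.0
```

```bash
python3 -m crank '[{"dx":0,"dy":0,"dz":-0.4,"rx":0,"ry":0,"rz":0,"jaw":0.5},{"dx":0,"dy":0,"dz":-1.2,"rx":0,"ry":0,"rz":0,"jaw":0.5},{"dx":0,"dy":0,"dz":-2.2,"rx":0,"ry":0,"rz":0,"jaw":0.5},{"dx":0,"dy":0,"dz":-3.2,"rx":0,"ry":0,"rz":0,"jaw":0.5},{"dx":0,"dy":0,"dz":-4.2,"rx":0,"ry":0,"rz":0,"jaw":0.5},{"dx":0,"dy":0,"dz":-5.1,"rx":0,"ry":0,"rz":0,"jaw":0.5},{"dx":0,"dy":0,"dz":-5.7,"rx":0,"ry":0,"rz":0,"jaw":0.5},{"dx":0,"dy":0,"dz":-6,"rx":0,"ry":0,"rz":0,"jaw":0.5},{"dx":0,"dy":0,"dz":-6,"rx":0,"ry":0,"rz":0,"jaw":0.5}]'; python3 -c "
from h import *
im,c=snap('scene','s1')
cv2.imwrite('pics/s1c.png',cv2.resize(im[80:240,140:400],None,fx=3,fy=3))
goto([.667,.188,.288],-.03)"
```

```text
time_s: 5.65
tcp_pos: [0.6625, 0.1899, 0.2788]
eef_rot: [-2.247, -2.182, 0.015]
contact_force: [1.0, 7.7, -37.5]
width: 0.155
grip_force: 30.0
d cm [-0.17  0.44 -0.92] r [-0.014 -0.     0.001]
```

View pics/s1c.png

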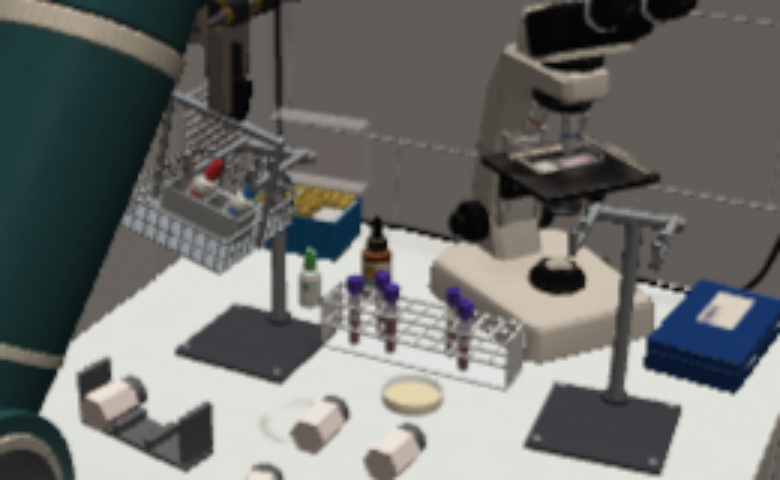

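The lift met 37 N and the basket looks tilted (bar from crop (175,95) down to (285,150)). Something is catching, so I look closer before moving.

```bash
python3 -c "
from h import *
im,_=load('scene','s1')
a=cv2.resize(im[95:180,175:250],(529,600),interpolation=cv2.INTER_CUBIC)
w,c=snap('wrist','w2')
b=w[60:260,180:350]
print(get_obs()['contact_force'],get_obs()['wrist_torque'])
b=cv2.resize(b,(270,318));b=cv2.copyMakeBorder(b,0,282,0,0,cv2.BORDER_CONSTANT)
cv2.imwrite('pics/x1.png',np.hstack([a,b]))"
```

```text
[  0.8601   6.8421 -38.7748] [ 1.853  -0.4367 -0.0154]
```

View pics/x1.png

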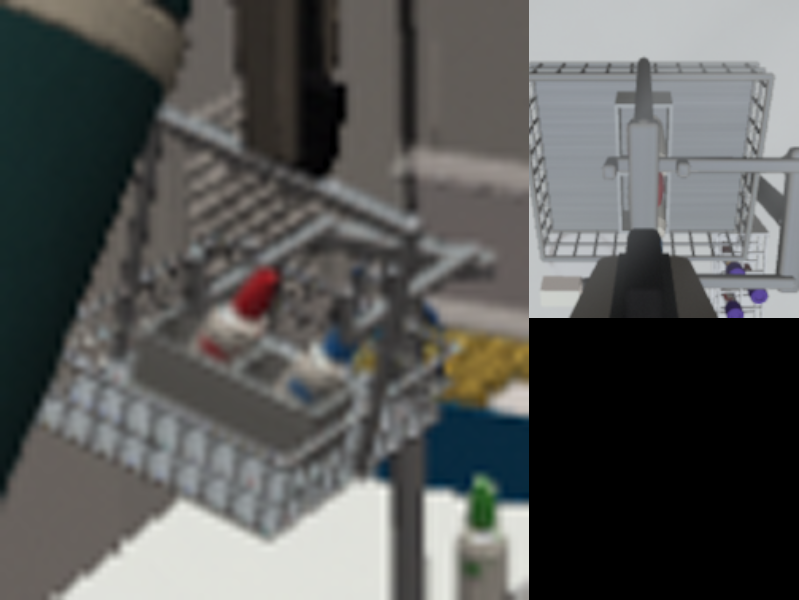

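The blue bottle, which stands under the −y hook arm, was pushed up against that arm's underside, so the basket has pivoted about 13° in the pads. I lower it back onto the hooks so it levels itself. After that I will lift only just over the lip before backing out.

```bash
python3 -m crank '[{"dx":0,"dy":0,"dz":0.6,"rx":0,"ry":0,"rz":0,"jaw":0.5},{"dx":0,"dy":0,"dz":1.2,"rx":0,"ry":0,"rz":0,"jaw":0.5},{"dx":0,"dy":0,"dz":1.8,"rx":0,"ry":0,"rz":0,"jaw":0.5},{"dx":0,"dy":0,"dz":2.4,"rx":0,"ry":0,"rz":0,"jaw":0.5},{"dx":0,"dy":0,"dz":3,"rx":0,"ry":0,"rz":0,"jaw":0.5},{"dx":0,"dy":0,"dz":3.5,"rx":0,"ry":0,"rz":0,"jaw":0.5},{"dx":0,"dy":0,"dz":3.5,"rx":0,"ry":0,"rz":0,"jaw":0.5}]'; python3 -c "
from h import *
im,c=snap('scene','s2')
a=cv2.resize(im[95:180,175:250],(529,600),interpolation=cv2.INTER_CUBIC)
cv2.imwrite('pics/x2.png',a)
goto([.667,.188,.227],-.03);print(get_obs()['wrist_torque'])"
```

```text
time_s: 6.62
tcp_pos: [0.6666, 0.1878, 0.2515]
eef_rot: [-2.258, -2.184, 0.001]
contact_force: [0.1, 0.5, -3.5]
width: 0.15
grip_force: 30.0
d cm [0.   0.03 2.49] r [-0.     0.    -0.003]
[-0.0989 -0.0598  0.006 ]
```

View pics/x2.png

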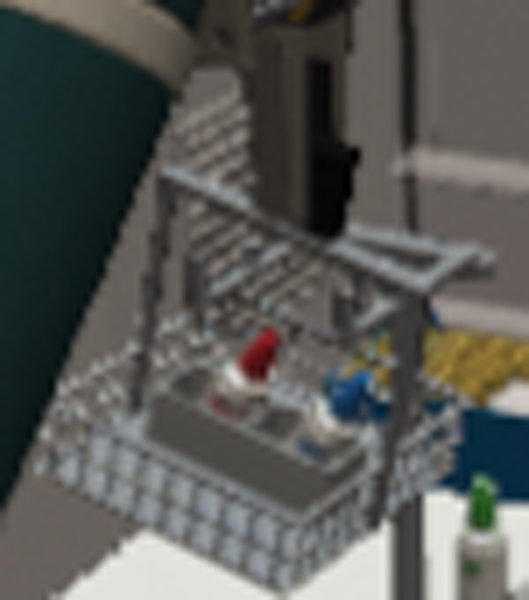

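```bash
python3 -m crank '[{"dx":0,"dy":0,"dz":0.6,"rx":0,"ry":0,"rz":0,"jaw":0.5},{"dx":0,"dy":0,"dz":1.2,"rx":0,"ry":0,"rz":0,"jaw":0.5},{"dx":0,"dy":0,"dz":1.6,"rx":0,"ry":0,"rz":0,"jaw":0.5},{"dx":0,"dy":0,"dz":2.0,"rx":0,"ry":0,"rz":0,"jaw":0.5},{"dx":0,"dy":0,"dz":2.3,"rx":0,"ry":0,"rz":0,"jaw":0.5},{"dx":0,"dy":0,"dz":2.5,"rx":0,"ry":0,"rz":0,"jaw":0.5},{"dx":0,"dy":0,"dz":2.7,"rx":0,"ry":0,"rz":0,"jaw":0.5},{"dx":0,"dy":0,"dz":2.7,"rx":0,"ry":0,"rz":0,"jaw":0.5}]'; python3 -c "
from h import *
im,c=snap('scene','s3')
a=cv2.resize(im[95:180,175:250],(529,600),interpolation=cv2.INTER_CUBIC)
cv2.imwrite('pics/x3.png',a)
print(get_obs()['wrist_torque'])"
```

```text
time_s: 7.68
tcp_pos: [0.6669, 0.1946, 0.2299]
eef_rot: [-2.252, -2.187, -0.015]
contact_force: [-4.1, 7.0, 12.4]
width: 0.149
grip_force: 30.0
[ 1.246   0.8675 -0.1559]
```

View pics/x3.png

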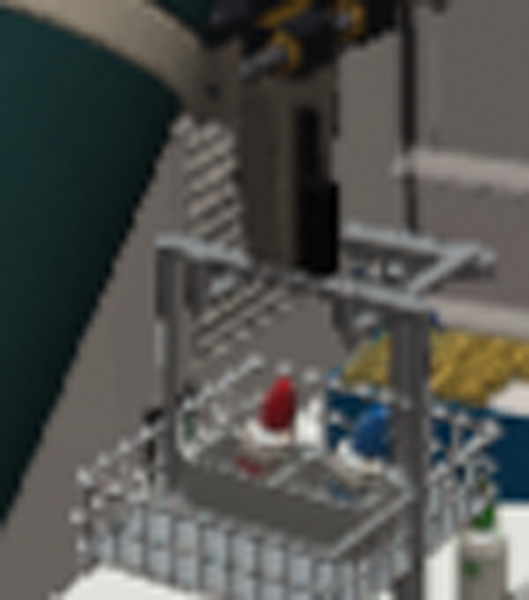

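The basket is nearly level on the hooks. I release to let it settle, then re-grip.

```bash
python3 -m crank '[{"dx":0,"dy":0,"dz":2.4,"rx":0,"ry":0,"rz":0,"jaw":0.5},{"dx":0,"dy":0,"dz":2.4,"rx":0,"ry":0,"rz":0,"jaw":5},{"dx":0,"dy":0,"dz":2.4,"rx":0,"ry":0,"rz":0,"jaw":5},{"dx":0,"dy":0,"dz":2.4,"rx":0,"ry":0,"rz":0,"jaw":5},{"dx":0,"dy":0,"dz":2.4,"rx":0,"ry":0,"rz":0,"jaw":5},{"dx":0,"dy":0,"dz":2.4,"rx":0,"ry":0,"rz":0,"jaw":5},{"dx":0,"dy":0,"dz":2.4,"rx":0,"ry":0,"rz":0,"jaw":5},{"dx":0,"dy":0,"dz":2.4,"rx":0,"ry":0,"rz":0,"jaw":5}]'; python3 -c "
from h import *
im,c=snap('scene','s4')
a=cv2.resize(im[95:180,175:250],(353,400),interpolation=cv2.INTER_CUBIC)
b=cv2.resize(cv2.imread('pics/s0.png')[95:180,175:250],(353,400),interpolation=cv2.INTER_CUBIC)
cv2.imwrite('pics/x4.png',np.hstack([a,b]))
goto([.667,.188,.227],-.03)
im,c=snap('wrist','w4')"
```

```text
time_s: 8.72
tcp_pos: [0.6668, 0.188, 0.201]
eef_rot: [2.258, 2.184, -0.0]
contact_force: [0.5, 0.3, -0.5]
width: 0.548
grip_force: 0.0
d cm [-0.01  0.02 -2.6 ] r [-0.    -0.    -0.003]
```

View pics/x4.png

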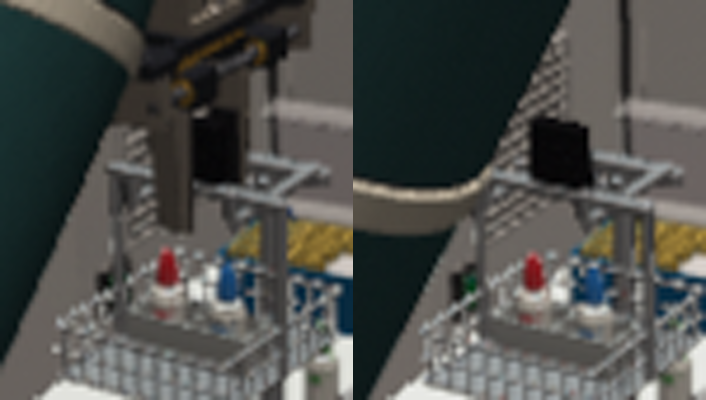

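Basket hangs level again with the bottles upright (right half is the start picture), shifted about 7 mm to +y. I re-grip at the shifted fin.

```bash
python3 -m crank '[{"dx":0.3,"dy":0,"dz":-1,"rx":0,"ry":0,"rz":0,"jaw":5},{"dx":0.8,"dy":0,"dz":-2,"rx":0,"ry":0,"rz":0,"jaw":5},{"dx":0.8,"dy":0,"dz":-2.6,"rx":0,"ry":0,"rz":0,"jaw":5},{"dx":0.8,"dy":0,"dz":-2.6,"rx":0,"ry":0,"rz":0,"jaw":3},{"dx":0.8,"dy":0,"dz":-2.6,"rx":0,"ry":0,"rz":0,"jaw":0.5},{"dx":0.8,"dy":0,"dz":-2.6,"rx":0,"ry":0,"rz":0,"jaw":0.5},{"dx":0.8,"dy":0,"dz":-2.6,"rx":0,"ry":0,"rz":0,"jaw":0.5},{"dx":0.8,"dy":0,"dz":-2.6,"rx":0,"ry":0,"rz":0,"jaw":0.5}]'; python3 -c "
from h import *
im,c=load('wrist','w4')
cv2.imwrite('pics/w4c.png',cv2.resize(im[60:260,170:370],None,fx=2.5,fy=2.5))
"
```

```text
time_s: 9.82
tcp_pos: [0.6671, 0.1958, 0.2268]
eef_rot: [2.258, 2.184, -0.0]
contact_force: [0.2, -0.8, 0.1]
width: 0.148
grip_force: 30.0
```

```bash
python3 -m crank '[{"dx":0,"dy":0,"dz":-0.3,"rx":0,"ry":0,"rz":0,"jaw":0.5},{"dx":0,"dy":0,"dz":-0.8,"rx":0,"ry":0,"rz":0,"jaw":0.5},{"dx":0,"dy":0,"dz":-1.4,"rx":0,"ry":0,"rz":0,"jaw":0.5},{"dx":0,"dy":0,"dz":-2.0,"rx":0,"ry":0,"rz":0,"jaw":0.5},{"dx":0,"dy":0,"dz":-2.4,"rx":0,"ry":0,"rz":0,"jaw":0.5},{"dx":0,"dy":0,"dz":-2.6,"rx":0,"ry":0,"rz":0,"jaw":0.5},{"dx":0,"dy":0,"dz":-2.6,"rx":0,"ry":0,"rz":0,"jaw":0.5},{"dx":0,"dy":0,"dz":-2.6,"rx":0,"ry":0,"rz":0,"jaw":0.5}]'; python3 -c "
from h import *
im,c=snap('scene','s5')
print(get_obs()['wrist_torque'])
a=cv2.cvtColor(im,cv2.COLOR_BGR2GRAY)
"
```

```text
time_s: 10.82
tcp_pos: [0.6669, 0.196, 0.2528]
eef_rot: [-2.258, -2.184, 0.001]
contact_force: [-0.3, -0.2, -2.7]
width: 0.151
grip_force: 30.0
[-0.0229 -0.075   0.0295]
```

```bash
python3 -m crank '[{"dx":0,"dy":-0.4,"dz":0,"rx":0,"ry":0,"rz":0,"jaw":0.5},{"dx":0,"dy":-1.2,"dz":0,"rx":0,"ry":0,"rz":0,"jaw":0.5},{"dx":0,"dy":-2.2,"dz":0,"rx":0,"ry":0,"rz":0,"jaw":0.5},{"dx":0,"dy":-3.4,"dz":0,"rx":0,"ry":0,"rz":0,"jaw":0.5},{"dx":0,"dy":-4.7,"dz":0,"rx":0,"ry":0,"rz":0,"jaw":0.5},{"dx":0,"dy":-6,"dz":0,"rx":0,"ry":0,"rz":0,"jaw":0.5},{"dx":0,"dy":-7.2,"dz":-0.5,"rx":0,"ry":0,"rz":0,"jaw":0.5},{"dx":0,"dy":-8.4,"dz":-1.2,"rx":0,"ry":0,"rz":0,"jaw":0.5},{"dx":0,"dy":-9.2,"dz":-1.8,"rx":0,"ry":0,"rz":0,"jaw":0.5},{"dx":0,"dy":-9.6,"dz":-2,"rx":0,"ry":0,"rz":0,"jaw":0.5}]'; python3 -c "
from h import *
im,c=snap('scene','s6')
t,ct=snap('top','t6')
print(get_obs()['wrist_torque'])
a=cv2.resize(im[95:220,170:270],(480,600),interpolation=cv2.INTER_CUBIC)
cv2.imwrite('pics/x6.png',a)
"
```

```text
time_s: 12.12
tcp_pos: [0.571, 0.1994, 0.274]
eef_rot: [2.257, 2.184, 0.002]
contact_force: [-0.3, -0.2, -3.1]
width: 0.15
grip_force: 30.0
[ 0.0223 -0.0584 -0.0031]
```

View pics/x6.png

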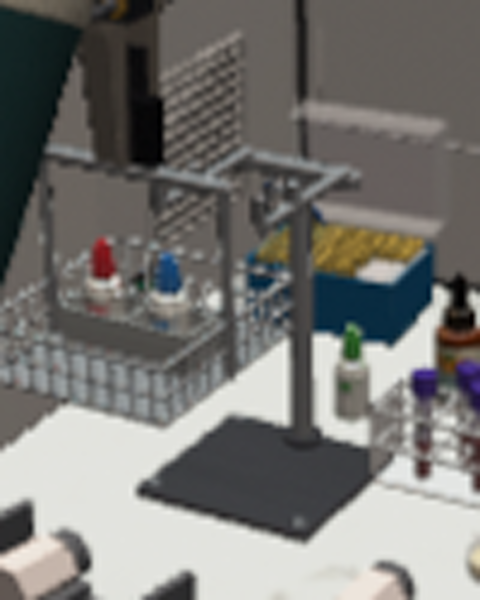

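Basket clear of A and level, bottles upright. Now across to in front of B.

```bash
python3 -m crank '[{"dx":-0.5,"dy":-0.1,"dz":0,"rx":0,"ry":0,"rz":0,"jaw":0.5},{"dx":-1.6,"dy":-0.3,"dz":0,"rx":0,"ry":0,"rz":-0.01,"jaw":0.5},{"dx":-3.2,"dy":-0.6,"dz":0,"rx":0,"ry":0,"rz":-0.02,"jaw":0.5},{"dx":-5.2,"dy":-1,"dz":0,"rx":0,"ry":0,"rz":-0.03,"jaw":0.5},{"dx":-7.5,"dy":-1.5,"dz":0,"rx":0,"ry":0,"rz":-0.04,"jaw":0.5},{"dx":-10,"dy":-2,"dz":0,"rx":0,"ry":0,"rz":-0.05,"jaw":0.5},{"dx":-12.5,"dy":-2.5,"dz":0,"rx":0,"ry":0,"rz":-0.06,"jaw":0.5},{"dx":-15,"dy":-3,"dz":0,"rx":0,"ry":0,"rz":-0.07,"jaw":0.5},{"dx":-17.5,"dy":-3.5,"dz":0,"rx":0,"ry":0,"rz":-0.08,"jaw":0.5},{"dx":-20,"dy":-3.8,"dz":0,"rx":0,"ry":0,"rz":-0.09,"jaw":0.5}]' && python3 -m crank '[{"dx":-2.5,"dy":-0.3,"dz":0,"rx":0,"ry":0,"rz":-0.01,"jaw":0.5},{"dx":-5,"dy":-0.6,"dz":0,"rx":0,"ry":0,"rz":-0.02,"jaw":0.5},{"dx":-7.5,"dy":-0.8,"dz":0,"rx":0,"ry":0,"rz":-0.03,"jaw":0.5},{"dx":-10,"dy":-1,"dz":0,"rx":0,"ry":0,"rz":-0.03,"jaw":0.5},{"dx":-12.5,"dy":-1,"dz":0,"rx":0,"ry":0,"rz":-0.03,"jaw":0.5},{"dx":-14.8,"dy":-1,"dz":0,"rx":0,"ry":0,"rz":-0.03,"jaw":0.5},{"dx":-16.8,"dy":-1,"dz":0,"rx":0,"ry":0,"rz":-0.03,"jaw":0.5},{"dx":-18.2,"dy":-1,"dz":0,"rx":0,"ry":0,"rz":-0.03,"jaw":0.5},{"dx":-19.2,"dy":-1,"dz":0,"rx":0,"ry":0,"rz":-0.03,"jaw":0.5},{"dx":-19.6,"dy":-1,"dz":0,"rx":0,"ry":0,"rz":-0.03,"jaw":0.5}]'; python3 -c "
from h import *
im,c=snap('scene','s7')
t,ct=snap('top','t7')
w,cw=snap('wrist','w7')
print(get_obs()['wrist_torque'],tcp()[:3,3],yaw(tcp()))
a=cv2.resize(t[70:180,270:380],(400,400),interpolation=cv2.INTER_CUBIC)
b=cv2.resize(w[60:260,170:370],(400,400),interpolation=cv2.INTER_CUBIC)
cv2.imwrite('pics/x7.png',np.hstack([a,b]))
"
```

```text
time_s: 13.48
tcp_pos: [0.5258, -0.0015, 0.2731]
eef_rot: [2.158, 2.283, -0.001]
contact_force: [0.2, -0.2, -3.5]
width: 0.15
grip_force: 30.0
time_s: 14.72
tcp_pos: [0.5276, -0.196, 0.273]
eef_rot: [-2.123, -2.315, -0.0]
contact_force: [-0.2, 0.1, -3.7]
width: 0.15
grip_force: 30.0
[-0.0208 -0.1139  0.0347] [ 0.5277 -0.1951  0.273 ] 0.08764325308531228
```

View pics/x7.png

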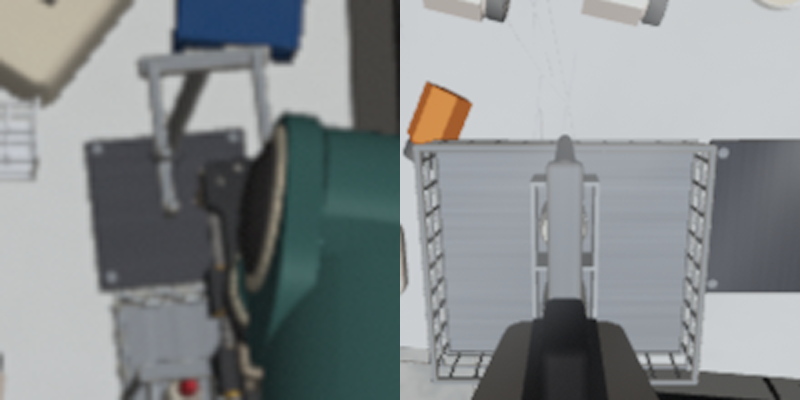

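Left: B's +y hook with lip tip at crop (170,200), back stop (165,153), and the crossbar (145,65)–(265,52). Right: basket level with B's base beyond it.

```bash
python3 -c "
from h import *
ct=cam('top'); f=lambda u,v:(270+u/3.636,70+v/3.636)
l=onz(ct,f(170,200),.233);s=onz(ct,f(165,153),.227);b1=onz(ct,f(147,66),.215);b2=onz(ct,f(262,54),.215)
print(l,s,b1,b2); d=b1-b2;ps=np.arctan2(-d[0],d[1]);print('yaw',ps)
ps=.09
m=(l+s)/2; c=m[:2]-.036*np.array([-np.sin(ps),np.cos(ps)]);print('seat',c)
g=lambda u,v:(130+u/3.2,70+v/3.1)
# same method on A for bias check: fin/arm A
l=onz(ct,g(95,133),.233)
im=cv2.imread('pics/t6.png');cv2.imwrite('pics/x6t.png',cv2.resize(im[80:170,140:230],(540,540),interpolation=cv2.INTER_CUBIC))
"
```

```text
[ 0.6441 -0.1628  0.233 ] [ 0.6786 -0.161   0.227 ] [ 0.7445 -0.1518  0.215 ] [ 0.7529 -0.231   0.215 ]
yaw 0.10527898321222594
seat [ 0.6646 -0.1978]
```

View pics/x6t.png

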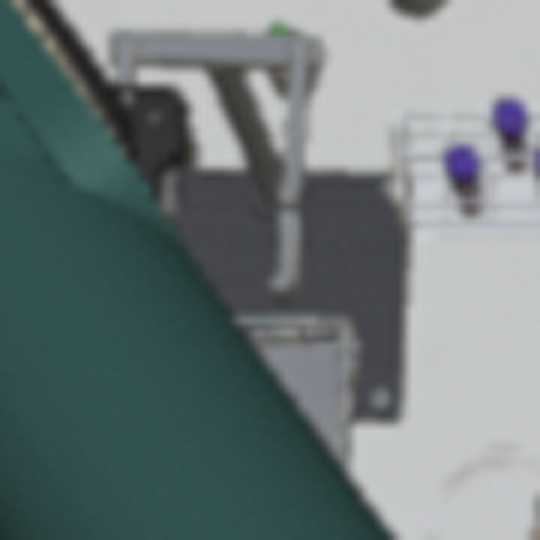

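```bash
python3 -c "
from h import *
ct=cam('top'); f=lambda u,v:(140+u/6,80+v/6)
l=onz(ct,f(285,283),.233);s=onz(ct,f(288,205),.227);print(l,s)
goto([.62,-.201,.253],.09);goto([.664,-.197,.253],.09);
"
```

```text
[0.6397 0.1508 0.233 ] [0.6743 0.151  0.227 ]
d cm [-1.4   9.14  2.  ] r [-0.    -0.    -0.002]
d cm [-1.38 13.56  2.  ] r [-0.    -0.    -0.002]
```

```bash
python3 -m crank '[{"dx":-0.2,"dy":0.4,"dz":0.4,"rx":0,"ry":0,"rz":0,"jaw":0.5},{"dx":-0.4,"dy":1.2,"dz":1.2,"rx":0,"ry":0,"rz":0,"jaw":0.5},{"dx":-0.7,"dy":2.4,"dz":1.8,"rx":0,"ry":0,"rz":0,"jaw":0.5},{"dx":-0.7,"dy":3.8,"dz":2,"rx":0,"ry":0,"rz":0,"jaw":0.5},{"dx":-0.7,"dy":5.4,"dz":2,"rx":0,"ry":0,"rz":0,"jaw":0.5},{"dx":-0.7,"dy":7,"dz":2,"rx":0,"ry":0,"rz":0,"jaw":0.5},{"dx":-0.7,"dy":8.4,"dz":2,"rx":0,"ry":0,"rz":0,"jaw":0.5},{"dx":-0.7,"dy":9.2,"dz":2,"rx":0,"ry":0,"rz":0,"jaw":0.5},{"dx":-0.7,"dy":9.4,"dz":2,"rx":0,"ry":0,"rz":0,"jaw":0.5}]' && python3 -m crank '[{"dx":0,"dy":0.6,"dz":0,"rx":0,"ry":0,"rz":0,"jaw":0.5},{"dx":0,"dy":1.6,"dz":0,"rx":0,"ry":0,"rz":0,"jaw":0.5},{"dx":0,"dy":2.8,"dz":0,"rx":0,"ry":0,"rz":0,"jaw":0.5},{"dx":0,"dy":3.8,"dz":0,"rx":0,"ry":0,"rz":0,"jaw":0.5},{"dx":0,"dy":4.5,"dz":0,"rx":0,"ry":0,"rz":0,"jaw":0.5},{"dx":0,"dy":4.7,"dz":0,"rx":0,"ry":0,"rz":0,"jaw":0.5},{"dx":0,"dy":4.7,"dz":0,"rx":0,"ry":0,"rz":0,"jaw":0.5}]';  python3 -c "
from h import *
w,cw=snap('wrist','w8')
print(get_obs()['wrist_torque'],tcp()[:3,3],yaw(tcp()))
cv2.imwrite('pics/x8.png',cv2.resize(w[60:260,150:370],(660,600),interpolation=cv2.INTER_CUBIC))
"
```

```text
time_s: 16.0
tcp_pos: [0.6223, -0.1942, 0.2529]
eef_rot: [-2.122, -2.316, 0.0]
contact_force: [0.6, -0.7, -3.5]
width: 0.154
grip_force: 30.0
time_s: 16.88
tcp_pos: [0.6687, -0.1904, 0.2529]
eef_rot: [-2.123, -2.316, 0.0]
contact_force: [-0.8, -0.1, -3.6]
width: 0.148
grip_force: 30.0
[-0.0449 -0.0408 -0.0063] [ 0.6685 -0.1904  0.253 ] 0.08686075570046793
```

View pics/x8.png

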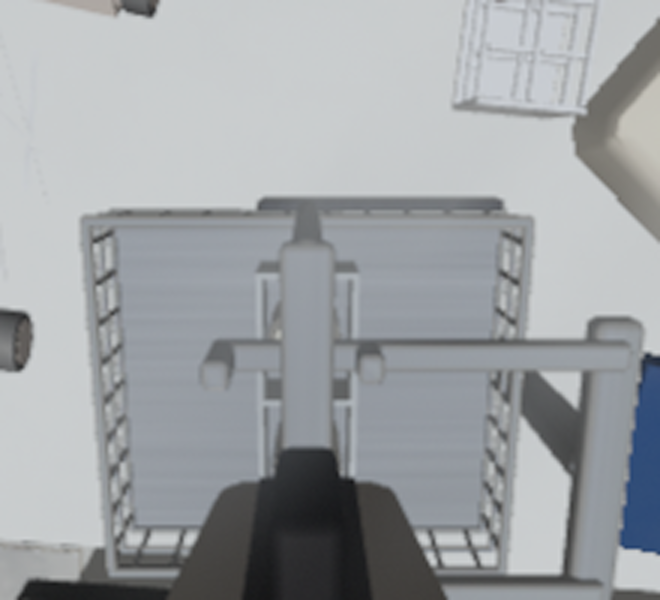

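The bar sits between lip (217,365) and stop (371,360), with the +y arm 29 mm from the bar's end, so it is correctly centred. (That used up the picture budget; from here I measure numerically only.) Lower and release.

```bash
python3 -m crank '[{"dx":0,"dy":-0.1,"dz":0.4,"rx":0,"ry":0,"rz":0,"jaw":0.5},{"dx":0,"dy":-0.1,"dz":1,"rx":0,"ry":0,"rz":0,"jaw":0.5},{"dx":0,"dy":-0.1,"dz":1.6,"rx":0,"ry":0,"rz":0,"jaw":0.5},{"dx":0,"dy":-0.1,"dz":2.1,"rx":0,"ry":0,"rz":0,"jaw":0.5},{"dx":0,"dy":-0.1,"dz":2.5,"rx":0,"ry":0,"rz":0,"jaw":0.5},{"dx":0,"dy":-0.1,"dz":2.7,"rx":0,"ry":0,"rz":0,"jaw":0.5},{"dx":0,"dy":-0.1,"dz":2.7,"rx":0,"ry":0,"rz":0,"jaw":0.5},{"dx":0,"dy":-0.1,"dz":2.7,"rx":0,"ry":0,"rz":0,"jaw":0.5}]'
```

```text
time_s: 17.92
tcp_pos: [0.6677, -0.1905, 0.2268]
eef_rot: [2.123, 2.316, -0.0]
contact_force: [-2.7, 0.0, 2.2]
width: 0.147
grip_force: 30.0
```

```bash
python3 -m crank '[{"dx":0,"dy":0,"dz":-0.1,"rx":0,"ry":0,"rz":0,"jaw":3},{"dx":0,"dy":0,"dz":-0.1,"rx":0,"ry":0,"rz":0,"jaw":5},{"dx":0,"dy":0,"dz":-0.1,"rx":0,"ry":0,"rz":0,"jaw":5},{"dx":0,"dy":0,"dz":-0.1,"rx":0,"ry":0,"rz":0,"jaw":5},{"dx":0,"dy":0,"dz":-2,"rx":0,"ry":0,"rz":0,"jaw":5},{"dx":0,"dy":0,"dz":-5,"rx":0,"ry":0,"rz":0,"jaw":5},{"dx":0,"dy":0,"dz":-9,"rx":0,"ry":0,"rz":0,"jaw":9},{"dx":0,"dy":-3,"dz":-11,"rx":0,"ry":0,"rz":0,"jaw":9}]' && python3 -m crank '[{"dx":4,"dy":-4,"dz":0,"rx":0,"ry":0,"rz":0.02,"jaw":9},{"dx":8,"dy":-8,"dz":0,"rx":0,"ry":0,"rz":0.04,"jaw":9},{"dx":12,"dy":-11,"dz":0,"rx":0,"ry":0,"rz":0.06,"jaw":9},{"dx":16,"dy":-13,"dz":0,"rx":0,"ry":0,"rz":0.08,"jaw":9},{"dx":20,"dy":-14,"dz":0,"rx":0,"ry":0,"rz":0.09,"jaw":9},{"dx":23,"dy":-14.5,"dz":0,"rx":0,"ry":0,"rz":0.09,"jaw":9},{"dx":25,"dy":-14.5,"dz":0,"rx":0,"ry":0,"rz":0.09,"jaw":9},{"dx":26,"dy":-14.5,"dz":0,"rx":0,"ry":0,"rz":0.09,"jaw":9},{"dx":26,"dy":-14.5,"dz":0,"rx":0,"ry":0,"rz":0.09,"jaw":9}]'
cat >> h.py <<'E'
def jars(im,c,z=.0165,ztop=.033,pr=True,box=None):
    """white top faces (body, 33..38 wide) -> [centre of face on ztop, axis, size]"""
    hsv=cv2.cvtColor(im,cv2.COLOR_BGR2HSV)
    return hsv
E
python3 - <<'E'
from h import *
w,c=snap('wrist','w9'); s,_=snap('scene','s9'); t,ct=snap('top','t9')
T=tcp(); print(T[:3,3],yaw(T))
# predicted pixels of jars from the top estimates, and colours there
for P in [(.5696,.0424),(.5579,-.0396),(.4391,.0393),(.4444,-.0472),(.4946,-.2187),(.5044,.2362)]:
    u=proj(c,[P[0]+.006,P[1]+.006,.033]).round().astype(int)
    if 5<u[0]<500 and 5<u[1]<370: print(P,u); print(w[u[1]-12:u[1]+14:5,u[0]-20:u[0]+26:5].mean(2).astype(int))
g=w.mean(2); print("desk med",np.median(w[60:250,150:350].reshape(-1,3),0))
E
```

```text
time_s: 18.92
tcp_pos: [0.6396, -0.1921, 0.3396]
eef_rot: [2.119, 2.315, 0.005]
contact_force: [0.8, 0.2, 0.3]
width: 0.739
grip_force: 0.0
time_s: 20.05
tcp_pos: [0.4711, 0.0537, 0.3367]
eef_rot: [2.223, 2.219, 0.001]
contact_force: [-0.8, 0.6, -0.4]
width: 0.979
grip_force: 0.0
[0.4711 0.0524 0.3361] -0.004498838516273767
(0.5696, 0.0424) [310 161]
[[196 183 190 190 197 197 197 198 193 197]
 [144 150 148 146 145 142  81 195 196 197]
 [125 206 207 206 206 205 118 194 197 197]
 [110 206 207 207 206 204 123 197 197 197]
 [164 163 163 163 162 167 156 196 197 197]
 [197 197 197 197 196 197 196 196 197 196]]
(0.5579, -0.0396) [301 204]
[[171 186 197 197 197 196 196 196 197 196]
 [146 145  82 197 197 197 196 196 196 196]
 [207 206 121 197 197 197 197 196 196 196]
 [207 194 124 197 197 197 196 196 196 196]
 [198 197 197 196 196 197 196 196 195 196]
 [197 197 196 196 196 196 196 196 196 196]]
(0.4391, 0.0393) [236 163]
[[196 196 196 196 181 196 136 196 196 196]
 [196 152 155 157 159 170 134 183 196 196]
 [196 165 199 205 205 199 152 155 196 196]
 [197 206 205 205 205 205 134 132 196 196]
 [
[... 270 characters left out ...]
0 197 197 197]
 [196 197 196 194 190 192 156 197 197 197]
 [196 196 196 197 197 196 196 196 197 197]]
(0.4946, -0.2187) [266 287]
[[196 140 144 144 140 121 106 196 197 196]
 [196 144 144 144 144 136  84 197 197 196]
 [196 204 204 204 204 184 122 197 197 196]
 [196 200 201 203 203 171 151 197 197 196]
 [196 197 196 195 196 196 197 197 197 197]
 [ 43  43  41  39  38  37  36  36  35  35]]
(0.5044, 0.2362) [276  38]
[[194 194  52  53  52  52  74 195 195 195]
 [196 141 141 135  89  53  53 195 196 195]
 [203 205 205 206 198 154 107 176 196 195]
 [206 206 206 206 205 205 111 101 195 195]
 [163 183 206 206 206 206 130 123 195 196]
 [160 160 161 161 161 176 112 182 196 196]]
desk med [198. 197. 194.]
```

```bash
python3 - <<'E'
s=open('h.py').read(); s=s[:s.index('def jars')]
s+='''
def jars(im,c,ztop=.033,amin=100):
    """lying jars by the bright top flat of the body (19 mm wide): centre xy, axis angle (towards cap), face length, width"""
    g=im.astype(int).mean(2)
    m=((g>=200.5)&(im.max(2).astype(int)-im.min(2)<40)).astype(np.uint8); m=cv2.morphologyEx(m,cv2.MORPH_OPEN,np.ones((3,3)))
    out=[]
    for k in cv2.findContours(m,cv2.RETR_EXTERNAL,cv2.CHAIN_APPROX_NONE)[0]:
        if not amin<cv2.contourArea(k)<4000: continue
        P=np.array([onz(c,p,ztop)[:2] for p in k[:,0,:]]).astype(np.float32)
        (cx,cy),(a,b),_=r=cv2.minAreaRect(P*1000); L,W=max(a,b)/1000,min(a,b)/1000
        if not(.03<L<.062 and .010<W<.026): continue
        B=cv2.boxPoints(r)/1000; e=max((B[1]-B[0],B[2]-B[1]),key=np.linalg.norm); e/=np.linalg.norm(e)
        q=np.array([cx,cy])/1000
        def gr(s):
            u=proj(c,[*(q+s*e*(L/2+.006)),ztop-.006]).round().astype(int); 
            return g[u[1],u[0]] if 0<=u[0]<512 and 0<=u[1]<384 else 999
        if gr(1)>gr(-1): e=-e
        if min(gr(1),gr(-1))>170: continue
        out.append((q-e*(L/2)+e*.029,np.arctan2(e[1],e[0]),L,W))
    return out
'''
open('h.py','w').write(s)
E
python3 - <<'E'
from h import *
w,c=load('wrist','w9')
for j in jars(w,c): print(*j)
t=cv2.imread('pics/t9.png')
print("top");
for j in jars(t,cam('top'),amin=20): print(*j)
for j in jars(w,c,ztop=.0405): print("z40",*j)
E
```

```text
[ 0.4996 -0.2137] -0.0019716504 0.03906584167480469 0.014454380989074707
[ 0.4468 -0.0436] -0.14254862 0.04238277816772461 0.01586846923828125
[ 0.5255 -0.0336] -0.13218957 0.039937305450439456 0.0160831298828125
[0.4422 0.0432] 0.23356166 0.040544681549072266 0.01635077667236328
[0.5742 0.0472] -0.0011045742 0.03960113525390625 0.01615786361694336
[0.5063 0.2372] -0.20155606 0.04348465347290039 0.017206905364990234
top
[ 0.4491 -0.0469] -0.14850867 0.03490120315551758 0.012497690200805664
[ 0.4752 -0.2162] 3.1143644 0.033890586853027344 0.01112348461151123
[0.4857 0.239 ] 2.971048 0.032645038604736325 0.012073138236999511
[ 0.5018 -0.0332] 3.0250425 0.03487918853759766 0.011987089157104492
z40 [ 0.4996 -0.2081] -0.0019717198 0.038444725036621094 0.014224559783935546
z40 [ 0.4477 -0.0408] -0.1425483 0.04170890808105469 0.015616172790527344
z40 [ 0.5251 -0.0309] -0.13218908 0.03930231857299805 0.01582742977142334
z40 [0.4432 0.0448] 0.23356229 0.039900039672851564 0.0160908145904541
z40 [0.5731 0.0486] -0.001104351 0.03897161102294922 0.015900968551635742
z40 [0.5062 0.2355] -0.2015567 0.04279328536987305 0.016933334350585937
```

Six jars found from close by (one already knocked to (.5255,−.0336)). The cradle yaw is about −0.20. First jar: (.574,.047).

```bash
python3 -c "
from h import *
goto([.574,.047,.10],0)"
```

```text
d cm [-0.48 10.29 23.61] r [-0.     0.    -0.004]
```

```bash
python3 -m crank '[{"dx":-0.2,"dy":2,"dz":4,"rx":0,"ry":0,"rz":0,"jaw":8},{"dx":-0.5,"dy":4,"dz":8.5,"rx":0,"ry":0,"rz":0,"jaw":8},{"dx":-0.5,"dy":6,"dz":13.5,"rx":0,"ry":0,"rz":0,"jaw":8},{"dx":-0.5,"dy":8.5,"dz":18,"rx":0,"ry":0,"rz":0,"jaw":8},{"dx":-0.5,"dy":10,"dz":22,"rx":0,"ry":0,"rz":0,"jaw":8},{"dx":-0.5,"dy":10.3,"dz":23.6,"rx":0,"ry":0,"rz":0,"jaw":8},{"dx":-0.5,"dy":10.3,"dz":23.6,"rx":0,"ry":0,"rz":0,"jaw":8},{"dx":-0.5,"dy":10.3,"dz":23.6,"rx":0,"ry":0,"rz":0,"jaw":8}]'; python3 -c "
from h import *
w,c=snap('wrist','w10')
for j in jars(w,c): print(*j); goto([*j[0],.005],j[1])"
```

```text
time_s: 21.2
tcp_pos: [0.5744, 0.0481, 0.1017]
eef_rot: [2.224, 2.217, 0.002]
contact_force: [0.3, 0.2, -0.1]
width: 0.871
grip_force: 0.0
```

```bash
python3 -m crank '[{"dx":-0.1,"dy":0,"dz":4,"rx":0,"ry":0,"rz":0,"jaw":8},{"dx":-0.1,"dy":0,"dz":7,"rx":0,"ry":0,"rz":0,"jaw":8},{"dx":-0.1,"dy":0,"dz":9,"rx":0,"ry":0,"rz":0,"jaw":8},{"dx":-0.1,"dy":0,"dz":9.6,"rx":0,"ry":0,"rz":0,"jaw":8},{"dx":-0.1,"dy":0,"dz":9.6,"rx":0,"ry":0,"rz":0,"jaw":6.5},{"dx":-0.1,"dy":0,"dz":9.6,"rx":0,"ry":0,"rz":0,"jaw":4.5},{"dx":-0.1,"dy":0,"dz":9.6,"rx":0,"ry":0,"rz":0,"jaw":4.5},{"dx":-0.1,"dy":0,"dz":9.6,"rx":0,"ry":0,"rz":0,"jaw":4.5},{"dx":-0.1,"dy":0,"dz":9.6,"rx":0,"ry":0,"rz":0,"jaw":4.5}]'
```

```text
time_s: 22.38
tcp_pos: [0.5744, 0.0471, 0.005]
eef_rot: [2.224, 2.217, 0.001]
contact_force: [-0.8, -0.6, 5.4]
width: 0.628
grip_force: 30.0
```

```bash
python3 -m crank '[{"dx":0,"dy":0,"dz":-1,"rx":0,"ry":0,"rz":0,"jaw":4.5},{"dx":0,"dy":0,"dz":-5,"rx":0,"ry":0,"rz":0,"jaw":4.5},{"dx":1,"dy":-1,"dz":-10,"rx":0,"ry":0,"rz":0.04,"jaw":4.5},{"dx":4,"dy":-2.5,"dz":-14.5,"rx":0,"ry":0,"rz":0.08,"jaw":4.5},{"dx":8,"dy":-4.5,"dz":-18,"rx":0,"ry":0,"rz":0.12,"jaw":4.5},{"dx":12,"dy":-6.5,"dz":-19.5,"rx":0,"ry":0,"rz":0.17,"jaw":4.5},{"dx":14.7,"dy":-7.6,"dz":-19.5,"rx":0,"ry":0,"rz":0.2,"jaw":4.5},{"dx":14.7,"dy":-7.6,"dz":-19.5,"rx":0,"ry":0,"rz":0.2,"jaw":4.5},{"dx":14.7,"dy":-7.6,"dz":-19.5,"rx":0,"ry":0,"rz":0.2,"jaw":4.5}]'; python3 -c "
from h import *
w,c=snap('wrist','w11')
for z in (.033,.0405):
  for j in jars(w,c,ztop=z): print(z,*j)
# cradle dark mask
g=w.mean(2); 
for P in ([.5146,.2766,.058],[.481,.112,.058]): print(proj(c,P))
goto([.4978,.1944,.0125],-.2016)"
```

```text
time_s: 23.5
tcp_pos: [0.4986, 0.193, 0.1989]
eef_rot: [2.435, 1.984, -0.001]
contact_force: [0.5, -0.9, -0.6]
width: 0.629
grip_force: 30.0
0.033 [0.4521 0.0463] 0.16363972 0.03029216957092285 0.01402958106994629
[250.0579 107.3044]
[250.4745 244.9061]
d cm [ 0.17 -0.13 18.62] r [-0.     0.001 -0.003]
```

```bash
python3 -c "
from h import *
w,c=load('wrist','w11')
u=proj(c,[.5062,.2355,.0405]).astype(int);print(u)
print(w[u[1]-45:u[1]+90:5,u[0]-60:u[0]+61:5].mean(2).astype(int))"
```

```text
[250 143]
[[192 192 193 192 192 192 193 192 192 192 192 192 193 192 192 192 191 192
  192 191 191 191 191 192 192]
 [193 192 192 193 192 192 192 192 192 192 192 192 193 192 192 192 191 192
  191 192 192 192 192 192 192]
 [193 193 193 193 193 192 192 191 192 192 192 192 192 193 192 191 191 191
  192 192 192 192 192 192 192]
 [193 193 193 193 193 193 192 192 192 193 192 193 192 191 192 191 191 192
  192 192 191 192 191 192 192]
 [193 193 193 193 193 193 192 192 192 183 173 174 174 174 175 191 191 191
  191 192 192 192 192 192 192]
 [192 193 193 192 193 192 192 192 175 133 135 137 139 143 144 138 191 191
  192 192 192 192 192 192 193]
 [192 193 192 192 193 193 192 192 142 143 145 147 150 151 151 181 191 191
  191 191 192 192 192 192 193]
 [193 193 193 193 193 193 192 192 143 144 147 149 151 151 151 122 120 191
  191 191 192 191 192 193 192]
 [193 193 193 192 192 193 193 193 202 202 201 200 199 199 199 134 131 181
  191 191 191 191 192 192 193]
 [193 193 193 193 192 193 192 192 202 201 200 200 200 200 199 146 146 180
  190 191 191 192 192 193 193]
 [193 192 193 193 193 193 192 192 201 20
[... 1045 characters left out ...]
89 163 140 140 138 138 136 190 191 191
  192 192 193 193 192 192 192]
 [192 191 191 191 191 191 190 190 190 169 139 137 137 135 134 191 191 191
  192 193 193 193 192 192 192]
 [191 191 191 191 191 191 191 190 189 167 137 136 135 134 133 191 191 192
  192 192 193 192 192 192 191]
 [191 192 191 191 191 190 190 190 190 173 136 135 134 132 132 192 192 192
  192 192 192 192 192 192 187]
 [191 191 192 172 144 145 144 144 144 144 144 143 142 141 141 141 140 193
  192 191 191 182 184 182 174]
 [171  79  80 101 143 144 144 144 144 143 143 142 142 141 140 139 140  97
   64  66  69  73  62  79  78]
 [ 75  75  67 123 142 143 143 143 143 142 142 141 141 140 140 140 140 121
   77  79  79  80  59  72  73]]
```

```bash
sed -i 's/    m=((g>=200.5)/    m=((g>=np.median(g[(g>180)\&(g<215)])+4.5)/' h.py; python3 -c "
from h import *
for n in ('w9','w11'):
  w,c=load('wrist',n)
  for z in (.033,.0405):
    for j in jars(w,c,ztop=z): print(n,z,*j)
w,c=load('wrist','w11')
g=w.mean(2)
# cradle base: x extents & cheeks rows along column 250
r=g[175:225]; 
for v in (190,215): 
  x=np.nonzero(g[v,200:320]<180)[0]+200; print(v,x.min(),x.max(), onz(c,(x.min(),v),.008 if v!=190 else .008),onz(c,(x.max(),v),.008))
for col in (245,255): print(col,g[95:125,col].astype(int), g[200:240:1,col].astype(int))
"
```

```text
w9 0.033 [ 0.4992 -0.2135] -0.0018521111 0.039060935974121094 0.014451705932617187
w9 0.033 [ 0.4464 -0.0432] -0.14245969 0.04238086318969726 0.016129364013671876
w9 0.033 [ 0.5251 -0.033 ] -0.107281394 0.03985427474975586 0.016418973922729493
w9 0.033 [0.4415 0.0433] 0.2335883 0.040825141906738284 0.016350173950195314
w9 0.033 [0.5738 0.0474] -0.0010699684 0.03959716796875 0.016156709671020508
w9 0.033 [0.5058 0.2374] -0.20159395 0.04348564147949219 0.017207603454589843
w9 0.0405 [ 0.4992 -0.2079] -0.0018514175 0.038439788818359376 0.014221957206726074
w9 0.0405 [ 0.4473 -0.0404] -0.14245959 0.04170703125 0.015872911453247072
w9 0.0405 [ 0.5247 -0.0304] -0.10728162 0.039220638275146484 0.016157917022705078
w9 0.0405 [0.4425 0.0449] 0.23358855 0.04017602920532227 0.016090215682983397
w9 0.0405 [0.5726 0.0488] -0.0010699494 0.03896765518188477 0.015899829864501953
w9 0.0405 [0.5057 0.2357] -0.20159373 0.04279428482055664 0.01693399238586426
w11 0.033 [ 0.4473 -0.0457] -0.20303828 0.0415079345703125 0.011480794906616212
w11 0.033 [0.4433 0.0436] 0.2280148 0.039996726989746094 0.0177188
[... 327 characters left out ...]
96
190 235 264 [0.4714 0.1732 0.008 ] [0.511  0.1651 0.008 ]
215 235 315 [0.4632 0.1367 0.008 ] [0.5755 0.1136 0.008 ]
245 [192 192 192 192 192 192 192 192 192 192 192 192 192 192 192 192 192 193
 193 193 192 192 192 174 119  79 102 128 137 138] [139 138 138 137 137 137 137 137 136 136 136 136 135 135 108  85  89 130
 143 142 142 143 142 142 142 142 142 142 141 141 141 141 141 141 141 140
 141 141 141 141]
255 [192 193 192 192 193 192 192 193 192 193 193 192 193 193 192 192 192 192
 191 192 191 191 192 174 127  99 117 135 143 145] [136 136 135 135 135 135 135 134 134 134 133 133 133 132 104  76  80 128
 141 141 141 141 141 141 141 140 141 140 140 141 140 140 140 140 140 140
 140 140 140 141]
```

```bash
python3 -c "
from h import *
w,c=load('wrist','w11')
a=-.2025;ex=np.array([np.cos(a),np.sin(a)]);ey=np.array([-ex[1],ex[0]])
j=np.array([.506,.2358])
for uv,z in (((250,117.5),.058),((250,120.5),.058),((250,214),.058),((250,217),.058),((250,122),.033)):
  p=onz(c,uv,z); d=p[:2]-j; print(uv,z,p,'along',d@ex,'across',d@ey)
print(j-.042*ey,j-.084*ey)
r=w.mean(2)[140:215,250].astype(int);print(r)
goto([*(j-.042*ey),.0125],a)"
```

```text
(250, 117.5) 0.058 [0.5123 0.266  0.058 ] along 0.0001325567380684005 across 0.03090134236555209
(250, 120.5) 0.058 [0.5117 0.2629 0.058 ] along 0.00012581762591634509 across 0.02768126720122265
(250, 214) 0.058 [0.489  0.1536 0.058 ] along -0.00010770554371125618 across -0.08390051714086989
(250, 217) 0.058 [0.4882 0.1497 0.058 ] along -0.00011603907202388172 across -0.08788243448324148
(250, 122) 0.033 [0.511  0.2602 0.033 ] along -3.9115762247715624e-05 across 0.024850813316444807
[0.4976 0.1947] [0.4891 0.1535]
[200 199 200 200 200 200 199 199 199 199 199 188 170 163 163 163 160 149
 144 142 132 140 144 144 144 144 144 144 144 144 143 144 143 143 143 143
 143 142 143 143 143 143 142 118 103 118 139 143 141 141 133 137 140 140
 140 139 139 138 138 139 137 137 137 137 136 136 136 136 135 134 135 134
 134 134 107]
d cm [ 0.19 -0.16 18.62] r [-0.     0.001 -0.002]
```

```bash
python3 -c "
from h import *
w,c=load('wrist','w11')
a=-.2025;ex=np.array([np.cos(a),np.sin(a)]);ey=np.array([-ex[1],ex[0]])
j=np.array([.506,.2358])
for v in (160,183.9,191): d=onz(c,(250,v),.018)[:2]-j; print(v,d@ey)
"; python3 -m crank '[{"dx":0.2,"dy":-0.15,"dz":4,"rx":0,"ry":0,"rz":0,"jaw":4.5},{"dx":0.2,"dy":-0.15,"dz":9,"rx":0,"ry":0,"rz":0,"jaw":4.5},{"dx":0.2,"dy":-0.15,"dz":12,"rx":0,"ry":0,"rz":0,"jaw":4.5}]'
```

```text
160 -0.02415815091779644
183.9 -0.056629322336978774
191 -0.06661310042717011
time_s: 23.92
tcp_pos: [0.4968, 0.1941, 0.0764]
eef_rot: [-2.437, -1.981, 0.005]
contact_force: [0.3, 0.0, -0.2]
width: 0.631
grip_force: 30.0
```

```bash
python3 -m crank '[{"dx":0.15,"dy":0.05,"dz":2,"rx":0,"ry":0,"rz":0,"jaw":4.5},{"dx":0.15,"dy":0.05,"dz":4,"rx":0,"ry":0,"rz":0,"jaw":4.5},{"dx":0.15,"dy":0.05,"dz":5.4,"rx":0,"ry":0,"rz":0,"jaw":4.5},{"dx":0.15,"dy":0.05,"dz":6,"rx":0,"ry":0,"rz":0,"jaw":4.5},{"dx":0.15,"dy":0.05,"dz":6.3,"rx":0,"ry":0,"rz":0,"jaw":4.5},{"dx":0.15,"dy":0.05,"dz":6.3,"rx":0,"ry":0,"rz":0,"jaw":4.5}]'
```

```text
time_s: 24.68
tcp_pos: [0.4983, 0.198, 0.0164]
eef_rot: [2.435, 1.985, 0.001]
contact_force: [0.3, 0.6, -1.1]
width: 0.628
grip_force: 30.0
```

```bash
python3 -m crank '[{"dx":-0.2,"dy":0,"dz":0.2,"rx":0,"ry":0,"rz":0,"jaw":4.5},{"dx":-0.2,"dy":0,"dz":0.4,"rx":0,"ry":0,"rz":0,"jaw":4.5},{"dx":-0.2,"dy":0,"dz":0.4,"rx":0,"ry":0,"rz":0,"jaw":4.5}]'
```

```text
time_s: 25.05
tcp_pos: [0.4979, 0.1956, 0.013]
eef_rot: [2.435, 1.984, -0.0]
contact_force: [-3.3, -1.9, 7.8]
width: 0.629
grip_force: 30.0
```

Seated (7.8 N of support). Release, rise and look.

```bash
python3 -m crank '[{"dx":0,"dy":0,"dz":-0.2,"rx":0,"ry":0,"rz":0,"jaw":7.2},{"dx":0,"dy":0,"dz":-0.2,"rx":0,"ry":0,"rz":0,"jaw":7.8},{"dx":0,"dy":0,"dz":-0.2,"rx":0,"ry":0,"rz":0,"jaw":7.8},{"dx":0,"dy":0,"dz":-4,"rx":0,"ry":0,"rz":0,"jaw":7.8},{"dx":-1,"dy":0,"dz":-9,"rx":0,"ry":0,"rz":0,"jaw":7.8},{"dx":-4,"dy":-1,"dz":-14,"rx":0,"ry":0,"rz":0,"jaw":7.8},{"dx":-8,"dy":-2.5,"dz":-19,"rx":0,"ry":0,"rz":0,"jaw":7.8},{"dx":-11,"dy":-3,"dz":-21,"rx":0,"ry":0,"rz":0,"jaw":7.8},{"dx":-11,"dy":-3,"dz":-21,"rx":0,"ry":0,"rz":0,"jaw":7.8},{"dx":-11,"dy":-3,"dz":-21,"rx":0,"ry":0,"rz":0,"jaw":7.8}]'; python3 -c "
from h import *
w,c=snap('wrist','w12')
for z in (.033,.0405):
  for j in jars(w,c,ztop=z): print(z,*j)
goto([.4425,.0435,.15],.23)"
```

```text
time_s: 26.3
tcp_pos: [0.446, 0.0946, 0.2217]
eef_rot: [-2.435, -1.985, -0.0]
contact_force: [0.2, 0.8, -0.8]
width: 0.853
grip_force: 0.0
0.033 [ 0.4988 -0.2128] -0.04459836 0.040507965087890625 0.015283964157104491
0.033 [ 0.4466 -0.0437] -0.13842727 0.04249953842163086 0.017525327682495116
0.033 [0.4423 0.0437] 0.23033881 0.04055506134033203 0.01663484764099121
0.033 [0.4985 0.1956] -0.20172898 0.04355880355834961 0.016255050659179687
0.033 [0.5068 0.2367] -0.20170046 0.04324592590332031 0.01617258071899414
0.0405 [ 0.4986 -0.2046] -0.04459777 0.039656215667724606 0.014962580680847168
0.0405 [ 0.4475 -0.0391] -0.13842735 0.04160591506958008 0.017156831741333006
0.0405 [0.4434 0.0467] 0.23033923 0.03970239639282227 0.016285074234008788
0.0405 [0.4983 0.1951] -0.20172912 0.04264295196533203 0.01591326904296875
0.0405 [0.5065 0.2354] -0.20170084 0.04233662414550781 0.015832526206970215
d cm [-5.12  0.72  7.13] r [-0.001 -0.001 -0.432]
```

```bash
python3 -m crank '[{"dx":-1.5,"dy":0.2,"dz":3,"rx":0,"ry":0,"rz":-0.13,"jaw":8},{"dx":-3.5,"dy":0.5,"dz":7,"rx":0,"ry":0,"rz":-0.27,"jaw":8},{"dx":-5.1,"dy":0.7,"dz":11,"rx":0,"ry":0,"rz":-0.43,"jaw":8},{"dx":-5.1,"dy":0.7,"dz":14,"rx":0,"ry":0,"rz":-0.43,"jaw":8},{"dx":-5.1,"dy":0.7,"dz":15,"rx":0,"ry":0,"rz":-0.43,"jaw":8},{"dx":-5.1,"dy":0.7,"dz":15,"rx":0,"ry":0,"rz":-0.43,"jaw":8}]'; python3 -c "
from h import *
goto([.4423,.0437,.005],.23)"
```

```text
time_s: 27.1
tcp_pos: [0.4423, 0.0441, 0.0715]
eef_rot: [-1.952, -2.459, 0.001]
contact_force: [-0.4, -0.2, 0.4]
width: 0.868
grip_force: 0.0
d cm [-0.05  0.    6.65] r [-0.002 -0.001 -0.001]
```

```bash
python3 -m crank '[{"dx":0,"dy":0,"dz":3,"rx":0,"ry":0,"rz":0,"jaw":8},{"dx":0,"dy":0,"dz":5.5,"rx":0,"ry":0,"rz":0,"jaw":8},{"dx":0,"dy":0,"dz":6.6,"rx":0,"ry":0,"rz":0,"jaw":8},{"dx":0,"dy":0,"dz":6.6,"rx":0,"ry":0,"rz":0,"jaw":7},{"dx":0,"dy":0,"dz":6.6,"rx":0,"ry":0,"rz":0,"jaw":4.5},{"dx":0,"dy":0,"dz":6.6,"rx":0,"ry":0,"rz":0,"jaw":4.5},{"dx":0,"dy":0,"dz":6.6,"rx":0,"ry":0,"rz":0,"jaw":4.5},{"dx":0,"dy":0,"dz":6.6,"rx":0,"ry":0,"rz":0,"jaw":4.5},{"dx":0,"dy":0,"dz":6.6,"rx":0,"ry":0,"rz":0,"jaw":4.5}]' && python3 -m crank '[{"dx":0,"dy":0,"dz":-1,"rx":0,"ry":0,"rz":0,"jaw":4.5},{"dx":0,"dy":0,"dz":-4,"rx":0,"ry":0,"rz":0,"jaw":4.5},{"dx":0,"dy":0,"dz":-8,"rx":0,"ry":0,"rz":0.1,"jaw":4.5},{"dx":2,"dy":0.3,"dz":-11,"rx":0,"ry":0,"rz":0.2,"jaw":4.5},{"dx":5,"dy":1,"dz":-12,"rx":0,"ry":0,"rz":0.3,"jaw":4.5},{"dx":8,"dy":2,"dz":-12,"rx":0,"ry":0,"rz":0.4,"jaw":4.5},{"dx":8,"dy":2,"dz":-12,"rx":0,"ry":0,"rz":0.43,"jaw":4.5},{"dx":8,"dy":2,"dz":-12,"rx":0,"ry":0,"rz":0.43,"jaw":4.5}]';  python3 -c "
from h import *
goto([.490,.155,.0125],-.202)"
```

```text
time_s: 28.22
tcp_pos: [0.4433, 0.043, 0.007]
eef_rot: [1.955, 2.457, 0.001]
contact_force: [-1.6, -0.4, 6.6]
width: 0.63
grip_force: 30.0
time_s: 29.22
tcp_pos: [0.4438, 0.1247, 0.1261]
eef_rot: [2.434, 1.985, -0.001]
contact_force: [0.3, 0.1, -0.9]
width: 0.631
grip_force: 30.0
d cm [ 3.91  3.92 11.36] r [-0.     0.001 -0.   ]
```

```bash
python3 -m crank '[{"dx":2,"dy":2,"dz":0,"rx":0,"ry":0,"rz":0,"jaw":4.5},{"dx":3.85,"dy":3.88,"dz":2,"rx":0,"ry":0,"rz":0,"jaw":4.5},{"dx":3.85,"dy":3.88,"dz":6,"rx":0,"ry":0,"rz":0,"jaw":4.5},{"dx":3.85,"dy":3.88,"dz":9,"rx":0,"ry":0,"rz":0,"jaw":4.5},{"dx":3.85,"dy":3.88,"dz":9,"rx":0,"ry":0,"rz":0,"jaw":4.5},{"dx":3.85,"dy":3.88,"dz":9,"rx":0,"ry":0,"rz":0,"jaw":4.5}]';  python3 -c "
from h import *
goto([.4895,.1545,.0135],-.202)"
```

```text
time_s: 29.98
tcp_pos: [0.4904, 0.1548, 0.0369]
eef_rot: [2.435, 1.984, 0.001]
contact_force: [-0.1, 0.2, -0.5]
width: 0.63
grip_force: 30.0
d cm [-0.05 -0.09  2.34] r [ 0.001 -0.    -0.002]
```

```bash
python3 -m crank '[{"dx":-0.05,"dy":-0.08,"dz":0.8,"rx":0,"ry":0,"rz":0,"jaw":4.5},{"dx":-0.05,"dy":-0.08,"dz":1.5,"rx":0,"ry":0,"rz":0,"jaw":4.5},{"dx":-0.05,"dy":-0.08,"dz":2,"rx":0,"ry":0,"rz":0,"jaw":4.5},{"dx":-0.05,"dy":-0.08,"dz":2.3,"rx":0,"ry":0,"rz":0,"jaw":4.5},{"dx":-0.05,"dy":-0.08,"dz":2.4,"rx":0,"ry":0,"rz":0,"jaw":4.5},{"dx":-0.05,"dy":-0.08,"dz":2.4,"rx":0,"ry":0,"rz":0,"jaw":4.5}]'
```

```text
time_s: 30.72
tcp_pos: [0.4889, 0.1548, 0.0149]
eef_rot: [2.433, 1.984, -0.002]
contact_force: [-8.6, -4.0, 32.3]
width: 0.63
grip_force: 30.0
```

```bash
python3 -m crank '[{"dx":0,"dy":0,"dz":-0.4,"rx":0,"ry":0,"rz":0,"jaw":4.5},{"dx":0,"dy":0,"dz":-0.4,"rx":0,"ry":0,"rz":0,"jaw":7.8},{"dx":0,"dy":0,"dz":-0.4,"rx":0,"ry":0,"rz":0,"jaw":7.8},{"dx":0,"dy":0,"dz":-0.4,"rx":0,"ry":0,"rz":0,"jaw":7.8},{"dx":0,"dy":0,"dz":-4,"rx":0,"ry":0,"rz":0,"jaw":7.8},{"dx":-1,"dy":0,"dz":-9,"rx":0,"ry":0,"rz":0,"jaw":7.8},{"dx":-4,"dy":-1,"dz":-14,"rx":0,"ry":0,"rz":0,"jaw":7.8},{"dx":-7,"dy":-2,"dz":-19,"rx":0,"ry":0,"rz":0,"jaw":7.8},{"dx":-7,"dy":-2,"dz":-19,"rx":0,"ry":0,"rz":0,"jaw":7.8},{"dx":-7,"dy":-2,"dz":-19,"rx":0,"ry":0,"rz":0,"jaw":7.8}]'; python3 -c "
from h import *
w,c=snap('wrist','w13')
for z in (.033,.0405):
  for j in jars(w,c,ztop=z): print(z,*j)
goto([.4466,-.0436,.07],-.14)"
```

```text
time_s: 31.98
tcp_pos: [0.4551, 0.0903, 0.2015]
eef_rot: [-2.435, -1.984, 0.001]
contact_force: [0.1, -0.0, -0.4]
width: 0.848
grip_force: 0.0
0.033 [ 0.4986 -0.2125] -0.043057203 0.04028181076049805 0.01503840446472168
0.033 [ 0.4466 -0.0437] -0.1417006 0.043074913024902343 0.01745359420776367
0.033 [0.4899 0.1539] -0.20217934 0.04376300048828125 0.016442020416259764
0.033 [0.4988 0.1954] -0.20215577 0.04333470153808594 0.0163145809173584
0.033 [0.5065 0.237 ] -0.20213163 0.04390644836425781 0.016068544387817383
0.0405 [ 0.4987 -0.204 ] -0.04305697 0.039383995056152345 0.014703230857849121
0.0405 [ 0.4478 -0.0389] -0.14170058 0.04211487579345703 0.01706459426879883
0.0405 [0.4902 0.1542] -0.20217994 0.04278763580322266 0.016075586318969725
0.0405 [0.4988 0.1948] -0.20215577 0.04236890029907227 0.015950981140136718
0.0405 [0.5063 0.2354] -0.20213167 0.04292794036865234 0.015710418701171874
d cm [-13.32   1.92  13.1 ] r [-0.002  0.    -0.062]
```

```bash
python3 -m crank '[{"dx":-4,"dy":0.5,"dz":3,"rx":0,"ry":0,"rz":-0.02,"jaw":8},{"dx":-8,"dy":1,"dz":6,"rx":0,"ry":0,"rz":-0.04,"jaw":8},{"dx":-11.5,"dy":1.7,"dz":9,"rx":0,"ry":0,"rz":-0.06,"jaw":8},{"dx":-13.3,"dy":1.9,"dz":12,"rx":0,"ry":0,"rz":-0.06,"jaw":8},{"dx":-13.3,"dy":1.9,"dz":13,"rx":0,"ry":0,"rz":-0.06,"jaw":8},{"dx":-13.3,"dy":1.9,"dz":13,"rx":0,"ry":0,"rz":-0.06,"jaw":8},{"dx":-13.3,"dy":1.9,"dz":13,"rx":0,"ry":0,"rz":-0.06,"jaw":8}]'; python3 -c "
from h import *
goto([.4466,-.0437,.005],-.14)"
```

```text
time_s: 32.9
tcp_pos: [0.4479, -0.0423, 0.0727]
eef_rot: [2.372, 2.059, 0.002]
contact_force: [0.3, 0.5, 0.2]
width: 0.875
grip_force: 0.0
d cm [-0.16 -0.11  6.77] r [ 0.001 -0.001 -0.001]
```

```bash
python3 -m crank '[{"dx":-0.15,"dy":-0.1,"dz":3,"rx":0,"ry":0,"rz":0,"jaw":8},{"dx":-0.15,"dy":-0.1,"dz":5.5,"rx":0,"ry":0,"rz":0,"jaw":8},{"dx":-0.15,"dy":-0.1,"dz":6.6,"rx":0,"ry":0,"rz":0,"jaw":8},{"dx":-0.15,"dy":-0.1,"dz":6.7,"rx":0,"ry":0,"rz":0,"jaw":7},{"dx":-0.15,"dy":-0.1,"dz":6.7,"rx":0,"ry":0,"rz":0,"jaw":4.5},{"dx":-0.15,"dy":-0.1,"dz":6.7,"rx":0,"ry":0,"rz":0,"jaw":4.5},{"dx":-0.15,"dy":-0.1,"dz":6.7,"rx":0,"ry":0,"rz":0,"jaw":4.5},{"dx":-0.15,"dy":-0.1,"dz":6.7,"rx":0,"ry":0,"rz":0,"jaw":4.5},{"dx":-0.15,"dy":-0.1,"dz":6.7,"rx":0,"ry":0,"rz":0,"jaw":4.5}]' && python3 -m crank '[{"dx":0,"dy":0,"dz":-1,"rx":0,"ry":0,"rz":0,"jaw":4.5},{"dx":0,"dy":0,"dz":-5,"rx":0,"ry":0,"rz":0,"jaw":4.5},{"dx":1,"dy":0,"dz":-10,"rx":0,"ry":0,"rz":0.06,"jaw":4.5},{"dx":5,"dy":0,"dz":-13,"rx":0,"ry":0,"rz":0.06,"jaw":4.5},{"dx":10,"dy":0.5,"dz":-13,"rx":0,"ry":0,"rz":0.06,"jaw":4.5},{"dx":15,"dy":1,"dz":-13,"rx":0,"ry":0,"rz":0.06,"jaw":4.5},{"dx":20,"dy":1.4,"dz":-13,"rx":0,"ry":0,"rz":0.06,"jaw":4.5},{"dx":21.7,"dy":1.4,"dz":-13,"rx":0,"ry":0,"rz":0.06,"jaw":4.5},{"dx":21.7,"dy":1.4,"dz":-13,"rx":0,"ry":0,"rz":0.06,"jaw":4.5}]';  python3 -c "
from h import *
goto([.4938,.175,.06],-.202)"
```

```text
time_s: 34.02
tcp_pos: [0.4463, -0.0441, 0.0056]
eef_rot: [2.373, 2.058, 0.002]
contact_force: [-0.1, 2.8, 5.4]
width: 0.63
grip_force: 30.0
time_s: 35.15
tcp_pos: [0.4902, 0.1682, 0.1351]
eef_rot: [-2.433, -1.987, 0.001]
contact_force: [0.1, 0.1, -1.1]
width: 0.626
grip_force: 30.0
d cm [0.74 0.22 7.51] r [-0.001  0.     0.001]
```

```bash
python3 -m crank '[{"dx":0.7,"dy":0.2,"dz":2,"rx":0,"ry":0,"rz":0,"jaw":4.5},{"dx":0.7,"dy":0.2,"dz":5,"rx":0,"ry":0,"rz":0,"jaw":4.5},{"dx":0.7,"dy":0.2,"dz":7.5,"rx":0,"ry":0,"rz":0,"jaw":4.5},{"dx":0.7,"dy":0.2,"dz":8,"rx":0,"ry":0,"rz":0,"jaw":4.5},{"dx":0.7,"dy":0.2,"dz":8,"rx":0,"ry":0,"rz":0,"jaw":4.5}]';  python3 -c "
from h import *
goto([.4938,.175,.0425],-.202)"
```

```text
time_s: 35.78
tcp_pos: [0.4939, 0.1734, 0.0546]
eef_rot: [-2.436, -1.983, 0.002]
contact_force: [-0.2, 0.0, -0.4]
width: 0.628
grip_force: 30.0
d cm [ 0.16 -0.04  1.21] r [-0.001  0.001 -0.002]
```

```bash
python3 -m crank '[{"dx":0.15,"dy":0,"dz":0.3,"rx":0,"ry":0,"rz":0,"jaw":4.5},{"dx":0.15,"dy":0,"dz":0.7,"rx":0,"ry":0,"rz":0,"jaw":4.5},{"dx":0.15,"dy":0,"dz":1,"rx":0,"ry":0,"rz":0,"jaw":4.5},{"dx":0.15,"dy":0,"dz":1.15,"rx":0,"ry":0,"rz":0,"jaw":4.5},{"dx":0.15,"dy":0,"dz":1.15,"rx":0,"ry":0,"rz":0,"jaw":4.5}]'
```

```text
time_s: 36.4
tcp_pos: [0.4944, 0.1753, 0.0438]
eef_rot: [2.435, 1.984, -0.001]
contact_force: [-1.0, -0.6, 3.2]
width: 0.626
grip_force: 30.0
```

```bash
python3 -m crank '[{"dx":0,"dy":0,"dz":0,"rx":0,"ry":0,"rz":0,"jaw":6.4},{"dx":0,"dy":0,"dz":0,"rx":0,"ry":0,"rz":0,"jaw":7.6},{"dx":0,"dy":0,"dz":0,"rx":0,"ry":0,"rz":0,"jaw":7.8},{"dx":0,"dy":0,"dz":-1,"rx":0,"ry":0,"rz":0,"jaw":7.8},{"dx":0,"dy":0,"dz":-5,"rx":0,"ry":0,"rz":0,"jaw":7.8},{"dx":-2,"dy":0,"dz":-10,"rx":0,"ry":0,"rz":0,"jaw":7.8},{"dx":-6,"dy":0,"dz":-14,"rx":0,"ry":0,"rz":0,"jaw":7.8},{"dx":-10,"dy":0,"dz":-17,"rx":0,"ry":0,"rz":0,"jaw":7.8},{"dx":-13,"dy":0,"dz":-18,"rx":0,"ry":0,"rz":0,"jaw":7.8},{"dx":-13,"dy":0,"dz":-18,"rx":0,"ry":0,"rz":0,"jaw":7.8}]'; python3 -c "
from h import *
w,c=snap('wrist','w14')
for z in (.033,.0405,.0705):
  for j in jars(w,c,ztop=z): print(z,*j)
goto([.525,-.033,.10],-.12)"
```

```text
time_s: 37.65
tcp_pos: [0.4685, 0.0461, 0.2249]
eef_rot: [2.437, 1.978, 0.002]
contact_force: [-0.1, 0.7, -1.1]
width: 0.849
grip_force: 0.0
0.033 [ 0.531  -0.0264] -0.20736367 0.04039354705810547 0.015353166580200195
0.033 [0.4896 0.1518] -0.20586191 0.04274260711669922 0.010573128700256347
0.033 [0.4925 0.1804] -0.20555797 0.047990032196044925 0.018995906829833983
0.033 [0.5063 0.2376] -0.20517269 0.04315085983276367 0.016072269439697265
0.0405 [ 0.5306 -0.0233] -0.20736326 0.03955165100097656 0.015033206939697265
0.0405 [0.4901 0.1512] -0.20586461 0.04185183334350586 0.010352776527404786
0.0405 [0.4929 0.1792] -0.20555788 0.04698980331420898 0.018599990844726563
0.0405 [0.5064 0.2352] -0.20517373 0.04225152969360352 0.015737284660339357
0.0705 [ 0.5293 -0.0108] -0.20736285 0.03618423080444336 0.01375325870513916
0.0705 [0.4947 0.1744] -0.2055581 0.042989101409912106 0.017016368865966795
0.0705 [0.5071 0.2256] -0.20517418 0.038654186248779296 0.014397410392761231
d cm [-6.76  7.18 12.44] r [ 0.002  0.    -0.085]
```

```bash
python3 -m crank '[{"dx":-3,"dy":2,"dz":0,"rx":0,"ry":0,"rz":0,"jaw":8},{"dx":-6,"dy":5,"dz":0,"rx":0,"ry":0,"rz":0,"jaw":8},{"dx":-6.2,"dy":7.6,"dz":0,"rx":0,"ry":0,"rz":0,"jaw":8},{"dx":-6.2,"dy":7.6,"dz":0,"rx":0,"ry":0,"rz":0,"jaw":8},{"dx":-6.2,"dy":7.6,"dz":0,"rx":0,"ry":0,"rz":0,"jaw":8},{"dx":-6.2,"dy":7.6,"dz":0,"rx":0,"ry":0,"rz":0,"jaw":8}]'; python3 -c "
from h import *
w,c=snap('wrist','w15')
for j in jars(w,c): print(*j)
goto([.531,-.0264,.07],-.207)"
```

```text
time_s: 38.45
tcp_pos: [0.5293, -0.0265, 0.2235]
eef_rot: [-2.433, -1.987, 0.001]
contact_force: [0.5, -1.2, 0.3]
width: 0.868
grip_force: 0.0
d cm [ 0.08  0.15 15.36] r [-0.     0.     0.006]
```

```bash
python3 -c "
from h import *
w,c=load('wrist','w15')
u=proj(c,[.531,-.0264,.033]).astype(int);print(u)
g=w.mean(2);print(np.median(g[(g>180)&(g<215)]))
print(g[u[1]-40:u[1]+41:6,u[0]-60:u[0]+61:6].astype(int))"
```

```text
[252 172]
185.33333333333334
[[178 178 178 178 178 178 179 178 178 178 177 178 178 177 178 177 177 178
  177 178 178]
 [178 178 178 178 178 178 179 178 178 178 178 177 178 178 178 178 177 177
  177 178 178]
 [176 178 177 178 178 176 178 178 177 177 177 177 178 178 177 178 177 177
  177 177 178]
 [178 177 177 177 178 178 177 178 178 177 177 178 178 178 178 177 177 178
  178 178 178]
 [178 178 171 178 178 178 178 166 171 171 177 177 177 178 177 178 177 177
  178 178 178]
 [178 178 178 173 178 178 177 140 141 140 141 140 110 108 177 178 178 178
  178 178 177]
 [178 178 179 178 176 178 175 186 187 186 187 186 125 122 178 178 178 178
  178 178 178]
 [178 178 178 179 178 177 175 187 187 187 186 186 133 130 178 177 178 178
  178 178 177]
 [178 178 178 179 178 178 178 155 156 159 159 162 112 109 178 178 178 179
  178 177 177]
 [178 178 178 178 178 178 178 178 175 178 178 178 178 179 178 178 178 178
  178 178 178]
 [178 178 178 178 178 178 178 177 178 178 178 178 178 178 178 178 178 178
  178 178 178]
 [178 178 178 178 178 176 178 177 178 175 178 178 178 178 178 178 178 179
  178 179 178]
 [178 178 177 178 177 178 178 178 178 178 178 177 178 178 178 178 178 178
  178 178 178]
 [177 178 178 177 178 177 177 177 176 177 177 177 178 178 178 177 178 179
  178 178 177]]
```

```bash
python3 - <<'E'
s=open('h.py').read()
s=s.replace("np.median(g[(g>180)&(g<215)])","(150.5+np.bincount(g[(g>150)&(g<215)].astype(int)-150).argmax())")
open('h.py','w').write(s)
from h import *
w,c=load('wrist','w15')
for j in jars(w,c): print(*j); goto([*j[0],.07],j[1])
E
```

```text
[ 0.4979 -0.2135] -0.031769637 0.04138827133178711 0.016437501907348634
d cm [-18.92   0.65  15.37] r [-0.    0.   -0.17]
[ 0.5292 -0.0261] -0.19967401 0.04230462646484375 0.015367661476135254
d cm [ 0.07 -0.03 15.36] r [-0.     0.    -0.002]
[0.4886 0.1539] -0.1997335 0.040840507507324215 0.013656332969665527
d cm [16.89 -7.61 15.36] r [-0.     0.    -0.002]
```

```bash
python3 -m crank '[{"dx":0.05,"dy":0,"dz":5,"rx":0,"ry":0,"rz":0,"jaw":8},{"dx":0.05,"dy":0,"dz":10,"rx":0,"ry":0,"rz":0,"jaw":8},{"dx":0.05,"dy":0,"dz":15,"rx":0,"ry":0,"rz":0,"jaw":8},{"dx":0.05,"dy":0,"dz":19,"rx":0,"ry":0,"rz":0,"jaw":8},{"dx":0.05,"dy":0,"dz":21.5,"rx":0,"ry":0,"rz":0,"jaw":8},{"dx":0.05,"dy":0,"dz":21.8,"rx":0,"ry":0,"rz":0,"jaw":8},{"dx":0.05,"dy":0,"dz":21.8,"rx":0,"ry":0,"rz":0,"jaw":5},{"dx":0.05,"dy":0,"dz":21.8,"rx":0,"ry":0,"rz":0,"jaw":4.5},{"dx":0.05,"dy":0,"dz":21.8,"rx":0,"ry":0,"rz":0,"jaw":4.5},{"dx":0.05,"dy":0,"dz":21.8,"rx":0,"ry":0,"rz":0,"jaw":4.5}]' && python3 -m crank '[{"dx":0,"dy":0,"dz":0,"rx":0,"ry":0,"rz":0,"jaw":4.5},{"dx":0,"dy":0,"dz":0,"rx":0,"ry":0,"rz":0,"jaw":4.5}]'
```

```text
time_s: 39.75
tcp_pos: [0.5309, -0.0274, 0.0068]
eef_rot: [2.434, 1.984, 0.002]
contact_force: [-1.5, -0.4, 7.5]
width: 0.633
grip_force: 30.0
time_s: 40.0
tcp_pos: [0.5309, -0.0274, 0.0068]
eef_rot: [2.434, 1.984, 0.002]
contact_force: [-2.2, -0.3, 6.1]
width: 0.626
grip_force: 30.0
```

```bash
python3 -m crank '[{"dx":0,"dy":0,"dz":-1,"rx":0,"ry":0,"rz":0,"jaw":4.5},{"dx":0,"dy":0,"dz":-5,"rx":0,"ry":0,"rz":0,"jaw":4.5},{"dx":1,"dy":0,"dz":-10,"rx":0,"ry":0,"rz":0,"jaw":4.5},{"dx":5,"dy":-2,"dz":-13.5,"rx":0,"ry":0,"rz":0,"jaw":4.5},{"dx":10,"dy":-4,"dz":-14,"rx":0,"ry":0,"rz":0,"jaw":4.5},{"dx":15,"dy":-6,"dz":-14,"rx":0,"ry":0,"rz":0,"jaw":4.5},{"dx":20,"dy":-7.5,"dz":-14,"rx":0,"ry":0,"rz":0,"jaw":4.5},{"dx":23,"dy":-7.7,"dz":-14,"rx":0,"ry":0,"rz":0,"jaw":4.5},{"dx":23,"dy":-7.7,"dz":-14,"rx":0,"ry":0,"rz":0,"jaw":4.5},{"dx":23,"dy":-7.7,"dz":-14,"rx":0,"ry":0,"rz":0,"jaw":4.5}]';  python3 -c "
from h import *
goto([.502,.2155,.055],-.202)"
```

```text
time_s: 41.25
tcp_pos: [0.5011, 0.2124, 0.1456]
eef_rot: [2.435, 1.983, -0.001]
contact_force: [0.2, -0.0, 0.0]
width: 0.625
grip_force: 30.0
d cm [0.33 0.03 9.06] r [-0.     0.001 -0.002]
```

```bash
python3 -m crank '[{"dx":0.3,"dy":0,"dz":3,"rx":0,"ry":0,"rz":0,"jaw":4.5},{"dx":0.3,"dy":0,"dz":6,"rx":0,"ry":0,"rz":0,"jaw":4.5},{"dx":0.3,"dy":0,"dz":8.5,"rx":0,"ry":0,"rz":0,"jaw":4.5},{"dx":0.3,"dy":0,"dz":9,"rx":0,"ry":0,"rz":0,"jaw":4.5},{"dx":0.3,"dy":0,"dz":9,"rx":0,"ry":0,"rz":0,"jaw":4.5}]';  python3 -c "
from h import *
goto([.502,.2155,.044],-.202)"
```

```text
time_s: 41.88
tcp_pos: [0.5021, 0.2157, 0.0559]
eef_rot: [2.436, 1.983, -0.0]
contact_force: [0.6, -0.2, -0.8]
width: 0.632
grip_force: 30.0
d cm [-0.02 -0.    1.19] r [ 0.     0.    -0.002]
```

```bash
python3 -m crank '[{"dx":0,"dy":0,"dz":0.3,"rx":0,"ry":0,"rz":0,"jaw":4.5},{"dx":0,"dy":0,"dz":0.7,"rx":0,"ry":0,"rz":0,"jaw":4.5},{"dx":0,"dy":0,"dz":1,"rx":0,"ry":0,"rz":0,"jaw":4.5},{"dx":0,"dy":0,"dz":1.15,"rx":0,"ry":0,"rz":0,"jaw":4.5},{"dx":0,"dy":0,"dz":1.15,"rx":0,"ry":0,"rz":0,"jaw":4.5}]'
```

```text
time_s: 42.5
tcp_pos: [0.5019, 0.2151, 0.0448]
eef_rot: [2.434, 1.983, -0.003]
contact_force: [-2.3, -4.1, 9.3]
width: 0.63
grip_force: 30.0
```

```bash
python3 -m crank '[{"dx":0,"dy":0,"dz":-0.1,"rx":0,"ry":0,"rz":0,"jaw":6.4},{"dx":0,"dy":0,"dz":-0.1,"rx":0,"ry":0,"rz":0,"jaw":7.6},{"dx":0,"dy":0,"dz":-0.1,"rx":0,"ry":0,"rz":0,"jaw":7.8},{"dx":0,"dy":0,"dz":-1,"rx":0,"ry":0,"rz":0,"jaw":7.8},{"dx":0,"dy":0,"dz":-5,"rx":0,"ry":0,"rz":0,"jaw":7.8},{"dx":-2,"dy":0,"dz":-10,"rx":0,"ry":0,"rz":0,"jaw":7.8},{"dx":-6,"dy":0,"dz":-14,"rx":0,"ry":0,"rz":0,"jaw":7.8},{"dx":-9,"dy":0,"dz":-17,"rx":0,"ry":0,"rz":0,"jaw":7.8},{"dx":-9,"dy":0,"dz":-18,"rx":0,"ry":0,"rz":0,"jaw":7.8},{"dx":-9,"dy":0,"dz":-18,"rx":0,"ry":0,"rz":0,"jaw":7.8}]'; python3 -c "
from h import *
w,c=snap('wrist','w16')
for z in (.033,.0405,.0705):
  for j in jars(w,c,ztop=z): print(z,*j)
goto([.498,-.2135,.21],np.pi/2);goto([.47,-.19,.21],0);print(get_obs()['qpos'])"
```

```text
time_s: 43.75
tcp_pos: [0.4839, 0.1292, 0.2247]
eef_rot: [2.434, 1.985, 0.003]
contact_force: [-0.9, -0.6, 0.2]
width: 0.847
grip_force: 0.0
0.033 [0.491  0.1715] -0.20160371 0.047672119140625 0.01833262825012207
0.033 [0.4999 0.2167] -0.20144315 0.04740008926391601 0.018203832626342772
0.0405 [0.4918 0.1722] -0.20160034 0.046678340911865235 0.017950475692749022
0.0405 [0.5005 0.2164] -0.20143884 0.04641197204589844 0.017824338912963866
0.0705 [0.495  0.1751] -0.20161112 0.042703227996826174 0.01642180824279785
0.0705 [0.503  0.2155] -0.20144148 0.04245953750610352 0.01630645179748535
d cm [-33.3    8.3    1.37] r [-0.    -0.     1.369]
d cm [-31.56   5.09   1.37] r [-0.    -0.001 -0.202]
[ 0.236   0.2792 -0.6568  1.9192  0.1997  1.008  -0.7111]
```

```bash
python3 -m crank '[{"dx":-2,"dy":0,"dz":0,"rx":0,"ry":0,"rz":-0.18,"jaw":6.5},{"dx":-6,"dy":0,"dz":0,"rx":0,"ry":0,"rz":-0.36,"jaw":6.5},{"dx":-10,"dy":1,"dz":0,"rx":0,"ry":0,"rz":-0.54,"jaw":6.5},{"dx":-14,"dy":2,"dz":0,"rx":0,"ry":0,"rz":-0.72,"jaw":6.5},{"dx":-18,"dy":3,"dz":0,"rx":0,"ry":0,"rz":-0.9,"jaw":6.5},{"dx":-22,"dy":4,"dz":0,"rx":0,"ry":0,"rz":-1.08,"jaw":6.5},{"dx":-26,"dy":5,"dz":0,"rx":0,"ry":0,"rz":-1.26,"jaw":6.5},{"dx":-30,"dy":6.5,"dz":0,"rx":0,"ry":0,"rz":-1.44,"jaw":6.5},{"dx":-32.5,"dy":7.5,"dz":0,"rx":0,"ry":0,"rz":-1.62,"jaw":6.5},{"dx":-33.2,"dy":8.2,"dz":0,"rx":0,"ry":0,"rz":-1.74,"jaw":6.5}]';  python3 -m crank '[{"dx":0,"dy":0,"dz":0,"rx":0,"ry":0,"rz":0,"jaw":6.5},{"dx":0,"dy":0,"dz":0,"rx":0,"ry":0,"rz":0,"jaw":6.5}]'; python3 -c "
from h import *
w,c=snap('wrist','w17')
for j in jars(w,c): print(*j)
goto([.4985,-.2132,.06],np.pi/2-.03);print(get_obs()['qpos'])"
```

```text
time_s: 45.05
tcp_pos: [0.4969, -0.214, 0.2221]
eef_rot: [-0.048, -3.139, -0.004]
contact_force: [0.5, -0.3, 0.3]
width: 0.707
grip_force: 0.0
time_s: 45.3
tcp_pos: [0.4969, -0.2118, 0.2232]
eef_rot: [-0.053, -3.14, -0.002]
contact_force: [-0.5, 0.1, -0.1]
width: 0.709
grip_force: 0.0
[ 0.4978 -0.2142] -0.032798383 0.03980656051635742 0.015092610359191894
d cm [-0.18 -0.13 16.36] r [ 0.001 -0.001 -0.003]
[ 0.9721  0.3909 -0.7847  1.8241  0.3136  1.0565  1.6055]
```

```bash
python3 -m crank '[{"dx":-0.1,"dy":-0.2,"dz":5,"rx":0,"ry":0,"rz":0,"jaw":6.5},{"dx":-0.1,"dy":-0.2,"dz":10,"rx":0,"ry":0,"rz":0,"jaw":6.5},{"dx":-0.1,"dy":-0.2,"dz":15,"rx":0,"ry":0,"rz":0,"jaw":6.5},{"dx":-0.1,"dy":-0.2,"dz":19,"rx":0,"ry":0,"rz":0,"jaw":6.5},{"dx":-0.1,"dy":-0.2,"dz":21.4,"rx":0,"ry":0,"rz":0,"jaw":6.5},{"dx":-0.1,"dy":-0.2,"dz":21.8,"rx":0,"ry":0,"rz":0,"jaw":6.5},{"dx":-0.1,"dy":-0.2,"dz":21.8,"rx":0,"ry":0,"rz":0,"jaw":5},{"dx":-0.1,"dy":-0.2,"dz":21.8,"rx":0,"ry":0,"rz":0,"jaw":3},{"dx":-0.1,"dy":-0.2,"dz":21.8,"rx":0,"ry":0,"rz":0,"jaw":3},{"dx":-0.1,"dy":-0.2,"dz":21.8,"rx":0,"ry":0,"rz":0,"jaw":3}]'
```

```text
time_s: 46.6
tcp_pos: [0.4985, -0.2159, 0.0071]
eef_rot: [0.054, 3.14, -0.002]
contact_force: [-1.3, 0.5, 6.3]
width: 0.396
grip_force: 30.0
```

```bash
python3 -m crank '[{"dx":0.5,"dy":0,"dz":-0.1,"rx":0,"ry":0,"rz":0,"jaw":3},{"dx":1.3,"dy":0,"dz":-0.1,"rx":0,"ry":0,"rz":0,"jaw":3},{"dx":2.1,"dy":0,"dz":-0.1,"rx":0,"ry":0,"rz":0,"jaw":3},{"dx":2.9,"dy":0,"dz":-0.1,"rx":0,"ry":0,"rz":0,"jaw":3},{"dx":3.5,"dy":0,"dz":-0.1,"rx":0,"ry":0,"rz":0,"jaw":3},{"dx":3.5,"dy":0,"dz":0,"rx":0,"ry":0,"rz":0,"jaw":3},{"dx":3.5,"dy":0,"dz":0,"rx":0,"ry":0,"rz":0,"jaw":6.5},{"dx":3.5,"dy":0,"dz":0,"rx":0,"ry":0,"rz":0,"jaw":6.5},{"dx":3.5,"dy":0,"dz":0,"rx":0,"ry":0,"rz":0,"jaw":6.5},{"dx":3.5,"dy":0,"dz":-4,"rx":0,"ry":0,"rz":0,"jaw":6.5}]' &&  python3 -m crank '[{"dx":0,"dy":0,"dz":-4,"rx":0,"ry":0,"rz":0,"jaw":6.5},{"dx":0,"dy":0,"dz":-9,"rx":0,"ry":0,"rz":0,"jaw":7.8},{"dx":0,"dy":0,"dz":-14,"rx":0,"ry":0,"rz":0,"jaw":8},{"dx":0,"dy":0,"dz":-17,"rx":0,"ry":0,"rz":0,"jaw":8},{"dx":0,"dy":0,"dz":-17,"rx":0,"ry":0,"rz":0,"jaw":8},{"dx":0,"dy":0,"dz":-17,"rx":0,"ry":0,"rz":0,"jaw":8}]'; python3 -c "
from h import *
w,c=snap('wrist','w18')
for j in jars(w,c): print(*j); 
d,r=goto([.463,-.214,.2],-.03); print(yaw(tcp()))"
```

```text
time_s: 47.85
tcp_pos: [0.4607, -0.2133, 0.0442]
eef_rot: [-0.053, -3.136, -0.005]
contact_force: [0.2, 0.4, 1.3]
width: 0.711
grip_force: 0.0
time_s: 48.6
tcp_pos: [0.462, -0.2142, 0.215]
eef_rot: [-0.054, -3.139, -0.001]
contact_force: [-0.2, 0.2, -0.5]
width: 0.869
grip_force: 0.0
[ 0.4618 -0.212 ] -0.0330283 0.04027139282226563 0.016080205917358398
d cm [-0.12  0.01  1.46] r [-0.001 -0.003  1.567]
1.536809926346937
```

```bash
python3 -m crank '[{"dx":0,"dy":0.1,"dz":0,"rx":0,"ry":0,"rz":0.18,"jaw":8},{"dx":0,"dy":0.1,"dz":0,"rx":0,"ry":0,"rz":0.36,"jaw":8},{"dx":0,"dy":0.1,"dz":0,"rx":0,"ry":0,"rz":0.54,"jaw":8},{"dx":0,"dy":0.1,"dz":0,"rx":0,"ry":0,"rz":0.72,"jaw":8},{"dx":0,"dy":0.1,"dz":0,"rx":0,"ry":0,"rz":0.9,"jaw":8},{"dx":0,"dy":0.1,"dz":0,"rx":0,"ry":0,"rz":1.08,"jaw":8},{"dx":0,"dy":0.1,"dz":0,"rx":0,"ry":0,"rz":1.26,"jaw":8},{"dx":0,"dy":0.1,"dz":0,"rx":0,"ry":0,"rz":1.44,"jaw":8},{"dx":0,"dy":0.1,"dz":0,"rx":0,"ry":0,"rz":1.57,"jaw":8},{"dx":0,"dy":0.1,"dz":0,"rx":0,"ry":0,"rz":1.57,"jaw":8}]';  python3 -c "
from h import *
w,c=snap('wrist','w19')
for j in jars(w,c): print(*j); goto([*j[0],.0055],j[1])"
```

```text
time_s: 49.9
tcp_pos: [0.4622, -0.2128, 0.2147]
eef_rot: [-2.254, -2.185, 0.002]
contact_force: [-0.4, -0.6, 0.5]
width: 0.868
grip_force: 0.0
[ 0.4613 -0.2117] -0.029588832 0.04148367691040039 0.015022006034851074
d cm [ 0.09 -0.07 20.94] r [-0.002 -0.001 -0.001]
```

```bash
python3 -m crank '[{"dx":0,"dy":0,"dz":5,"rx":0,"ry":0,"rz":0,"jaw":8},{"dx":0,"dy":0,"dz":10,"rx":0,"ry":0,"rz":0,"jaw":8},{"dx":0,"dy":0,"dz":15,"rx":0,"ry":0,"rz":0,"jaw":8},{"dx":0,"dy":0,"dz":19,"rx":0,"ry":0,"rz":0,"jaw":8},{"dx":0,"dy":0,"dz":20.7,"rx":0,"ry":0,"rz":0,"jaw":8},{"dx":0,"dy":0,"dz":20.9,"rx":0,"ry":0,"rz":0,"jaw":8},{"dx":0,"dy":0,"dz":20.9,"rx":0,"ry":0,"rz":0,"jaw":5},{"dx":0,"dy":0,"dz":20.9,"rx":0,"ry":0,"rz":0,"jaw":4.5},{"dx":0,"dy":0,"dz":20.9,"rx":0,"ry":0,"rz":0,"jaw":4.5},{"dx":0,"dy":0,"dz":20.9,"rx":0,"ry":0,"rz":0,"jaw":4.5}]' && python3 -m crank '[{"dx":0,"dy":0,"dz":0,"rx":0,"ry":0,"rz":0,"jaw":4.5},{"dx":0,"dy":0,"dz":0,"rx":0,"ry":0,"rz":0,"jaw":4.5}]'
```

```text
time_s: 51.2
tcp_pos: [0.4634, -0.2137, 0.0083]
eef_rot: [2.257, 2.183, 0.0]
contact_force: [-1.5, 0.2, 6.3]
width: 0.632
grip_force: 30.0
time_s: 51.45
tcp_pos: [0.4634, -0.2137, 0.0082]
eef_rot: [2.257, 2.183, -0.0]
contact_force: [-1.4, 0.0, 7.1]
width: 0.627
grip_force: 30.0
```

```bash
python3 -m crank '[{"dx":0,"dy":0,"dz":-1,"rx":0,"ry":0,"rz":0,"jaw":4.5},{"dx":0,"dy":0,"dz":-5,"rx":0,"ry":0,"rz":0,"jaw":4.5},{"dx":0,"dy":0,"dz":-10,"rx":0,"ry":0,"rz":0,"jaw":4.5},{"dx":3,"dy":0,"dz":-15,"rx":0,"ry":0,"rz":0.05,"jaw":4.5},{"dx":8,"dy":0,"dz":-17,"rx":0,"ry":0,"rz":0.1,"jaw":4.5},{"dx":13,"dy":0.5,"dz":-17,"rx":0,"ry":0,"rz":0.17,"jaw":4.5},{"dx":18,"dy":1,"dz":-17,"rx":0,"ry":0,"rz":0.17,"jaw":4.5},{"dx":23,"dy":1.5,"dz":-17,"rx":0,"ry":0,"rz":0.17,"jaw":4.5},{"dx":28,"dy":2,"dz":-17,"rx":0,"ry":0,"rz":0.17,"jaw":4.5},{"dx":32,"dy":2.3,"dz":-17,"rx":0,"ry":0,"rz":0.17,"jaw":4.5}]' && python3 -m crank '[{"dx":4,"dy":0,"dz":0,"rx":0,"ry":0,"rz":0,"jaw":4.5},{"dx":8,"dy":0,"dz":0,"rx":0,"ry":0,"rz":0,"jaw":4.5},{"dx":8.5,"dy":0,"dz":0,"rx":0,"ry":0,"rz":0,"jaw":4.5},{"dx":8.5,"dy":0,"dz":0,"rx":0,"ry":0,"rz":0,"jaw":4.5}]';  python3 -c "
from h import *
goto([.4983,.1955,.088],-.202)"
```

```text
time_s: 52.7
tcp_pos: [0.4965, 0.1081, 0.1779]
eef_rot: [2.433, 1.986, 0.002]
contact_force: [1.3, -0.4, -1.6]
width: 0.629
grip_force: 30.0
time_s: 53.2
tcp_pos: [0.5133, 0.1887, 0.1771]
eef_rot: [2.434, 1.985, -0.001]
contact_force: [-0.0, -0.9, -1.3]
width: 0.631
grip_force: 30.0
d cm [ 0.37 -1.61  8.91] r [-0.     0.001 -0.001]
```

```bash
python3 -m crank '[{"dx":0.35,"dy":-1.6,"dz":2,"rx":0,"ry":0,"rz":0,"jaw":4.5},{"dx":0.35,"dy":-1.6,"dz":5,"rx":0,"ry":0,"rz":0,"jaw":4.5},{"dx":0.35,"dy":-1.6,"dz":7.8,"rx":0,"ry":0,"rz":0,"jaw":4.5},{"dx":0.35,"dy":-1.6,"dz":8.8,"rx":0,"ry":0,"rz":0,"jaw":4.5},{"dx":0.35,"dy":-1.6,"dz":8.8,"rx":0,"ry":0,"rz":0,"jaw":4.5}]';  python3 -c "
from h import *
goto([.4983,.1955,.0757],-.202)"
```

```text
time_s: 53.82
tcp_pos: [0.4986, 0.1947, 0.089]
eef_rot: [2.436, 1.983, -0.001]
contact_force: [-0.3, 0.1, 0.1]
width: 0.63
grip_force: 30.0
d cm [ 0.07 -0.05  1.33] r [-0.001  0.001 -0.002]
```

```bash
python3 -m crank '[{"dx":0.05,"dy":-0.05,"dz":0.4,"rx":0,"ry":0,"rz":0,"jaw":4.5},{"dx":0.05,"dy":-0.05,"dz":0.8,"rx":0,"ry":0,"rz":0,"jaw":4.5},{"dx":0.05,"dy":-0.05,"dz":1.1,"rx":0,"ry":0,"rz":0,"jaw":4.5},{"dx":0.05,"dy":-0.05,"dz":1.3,"rx":0,"ry":0,"rz":0,"jaw":4.5},{"dx":0.05,"dy":-0.05,"dz":1.3,"rx":0,"ry":0,"rz":0,"jaw":4.5}]'
```

```text
time_s: 54.45
tcp_pos: [0.4982, 0.1938, 0.0767]
eef_rot: [2.434, 1.982, -0.006]
contact_force: [-2.0, -6.2, 10.0]
width: 0.628
grip_force: 30.0
```

```bash
python3 -m crank '[{"dx":-0.15,"dy":0,"dz":-0.05,"rx":0,"ry":0,"rz":0,"jaw":4.5},{"dx":-0.15,"dy":0,"dz":-0.05,"rx":0,"ry":0,"rz":0,"jaw":4.5}]' && python3 -m crank '[{"dx":0,"dy":0,"dz":0,"rx":0,"ry":0,"rz":0,"jaw":6.3},{"dx":0,"dy":0,"dz":0,"rx":0,"ry":0,"rz":0,"jaw":7.6},{"dx":0,"dy":0,"dz":0,"rx":0,"ry":0,"rz":0,"jaw":7.8},{"dx":0,"dy":0,"dz":-1,"rx":0,"ry":0,"rz":0,"jaw":7.8},{"dx":0,"dy":0,"dz":-5,"rx":0,"ry":0,"rz":0,"jaw":7.8},{"dx":-2,"dy":0,"dz":-10,"rx":0,"ry":0,"rz":0,"jaw":7.8},{"dx":-6,"dy":0,"dz":-14,"rx":0,"ry":0,"rz":0,"jaw":7.8},{"dx":-9,"dy":0,"dz":-16,"rx":0,"ry":0,"rz":0,"jaw":7.8},{"dx":-9,"dy":0,"dz":-16,"rx":0,"ry":0,"rz":0,"jaw":7.8},{"dx":-9,"dy":0,"dz":-16,"rx":0,"ry":0,"rz":0,"jaw":7.8}]'; python3 -c "
from h import *
w,c=snap('wrist','w20'); 
for z in (.0405,.0705,.1005):
  for j in jars(w,c,ztop=z): print(z,*j)
for j in jars(*(lambda a:(a[0],a[1]))(snap('top','t20')),amin=15): print('top',*j)
goto([.667,-.191,.33],.0877)"
```

```text
time_s: 54.7
tcp_pos: [0.498, 0.1937, 0.0768]
eef_rot: [2.435, 1.983, -0.002]
contact_force: [-1.9, -4.4, 4.9]
width: 0.63
grip_force: 30.0
time_s: 55.95
tcp_pos: [0.4796, 0.1075, 0.2365]
eef_rot: [-2.434, -1.985, -0.0]
contact_force: [-0.0, -0.0, -0.2]
width: 0.848
grip_force: 0.0
0.0405 [0.4941 0.1971] -0.20119387 0.051773555755615236 0.019584295272827148
0.0705 [0.4967 0.196 ] -0.20119362 0.0475066032409668 0.01797024917602539
0.1005 [0.4993 0.1949] -0.2011889 0.04323970413208008 0.016356189727783202
d cm [-25.54  24.34  -9.46] r [-0.001 -0.001 -0.289]
```

Full pyramid confirmed numerically (apex at (.4993,.1949) at the right height). Now the basket goes back.

```bash
python3 -m crank '[{"dx":-2,"dy":0,"dz":-4,"rx":0,"ry":0,"rz":0,"jaw":6},{"dx":-5,"dy":1,"dz":-8,"rx":0,"ry":0,"rz":-0.05,"jaw":6},{"dx":-9,"dy":3,"dz":-9.5,"rx":0,"ry":0,"rz":-0.1,"jaw":6},{"dx":-13,"dy":6,"dz":-9.5,"rx":0,"ry":0,"rz":-0.15,"jaw":6},{"dx":-17,"dy":10,"dz":-9.5,"rx":0,"ry":0,"rz":-0.2,"jaw":6},{"dx":-20,"dy":14.5,"dz":-9.5,"rx":0,"ry":0,"rz":-0.25,"jaw":6},{"dx":-23,"dy":19,"dz":-9.5,"rx":0,"ry":0,"rz":-0.288,"jaw":6},{"dx":-25.5,"dy":23,"dz":-9.5,"rx":0,"ry":0,"rz":-0.288,"jaw":6},{"dx":-25.6,"dy":24.3,"dz":-9.5,"rx":0,"ry":0,"rz":-0.288,"jaw":6},{"dx":-25.6,"dy":24.3,"dz":-9.5,"rx":0,"ry":0,"rz":-0.288,"jaw":6}]'; python3 -m crank '[{"dx":0,"dy":0,"dz":0,"rx":0,"ry":0,"rz":0,"jaw":6},{"dx":0,"dy":0,"dz":0,"rx":0,"ry":0,"rz":0,"jaw":6}]'; python3 -c "
from h import *
w,c=snap('wrist','w21')
goto([.6677,-.1905,.228],.0877)
# fin: dark pixels near the expected top centre
g=w.mean(2); u=proj(c,[.6677,-.1905,.265]); print(u)
a=u.astype(int); m=(g[a[1]-45:a[1]+46,a[0]-30:a[0]+31]<75).astype(np.uint8)
n,l,s,ce=cv2.connectedComponentsWithStats(m); 
for k in range(1,n):
  if s[k][4]>80: print(s[k],ce[k]+[a[0]-30,a[1]-45])
"
```

```text
time_s: 57.3
tcp_pos: [0.6666, -0.1909, 0.3298]
eef_rot: [-2.12, -2.314, -0.0]
contact_force: [0.5, 0.3, 0.8]
width: 0.653
grip_force: 0.0
time_s: 57.55
tcp_pos: [0.6658, -0.1918, 0.3323]
eef_rot: [2.123, 2.315, 0.0]
contact_force: [0.5, -0.0, 0.1]
width: 0.653
grip_force: 0.0
d cm [ 0.15  0.2  10.44] r [ 0.001  0.001 -0.002]
[252.6112 201.7988]
[ 25  36  16  28 231] [255.0693 209.8874]
[  0  78  61  13 351] [251.2365 242.4558]
```

```bash
python3 -m crank '[{"dx":0.15,"dy":0.2,"dz":3,"rx":0,"ry":0,"rz":0,"jaw":6},{"dx":0.15,"dy":0.2,"dz":6.5,"rx":0,"ry":0,"rz":0,"jaw":6},{"dx":0.15,"dy":0.2,"dz":9.5,"rx":0,"ry":0,"rz":0,"jaw":6},{"dx":0.15,"dy":0.2,"dz":10.4,"rx":0,"ry":0,"rz":0,"jaw":6},{"dx":0.15,"dy":0.2,"dz":10.5,"rx":0,"ry":0,"rz":0,"jaw":6},{"dx":0.15,"dy":0.2,"dz":10.5,"rx":0,"ry":0,"rz":0,"jaw":4},{"dx":0.15,"dy":0.2,"dz":10.5,"rx":0,"ry":0,"rz":0,"jaw":2},{"dx":0.15,"dy":0.2,"dz":10.5,"rx":0,"ry":0,"rz":0,"jaw":0.5},{"dx":0.15,"dy":0.2,"dz":10.5,"rx":0,"ry":0,"rz":0,"jaw":0.5},{"dx":0.15,"dy":0.2,"dz":10.5,"rx":0,"ry":0,"rz":0,"jaw":0.5}]' ; python3 -m crank '[{"dx":0,"dy":0,"dz":0,"rx":0,"ry":0,"rz":0,"jaw":0.5},{"dx":0,"dy":0,"dz":0,"rx":0,"ry":0,"rz":0,"jaw":0.5},{"dx":0,"dy":0,"dz":0,"rx":0,"ry":0,"rz":0,"jaw":0.5}]'
```

```text
time_s: 58.85
tcp_pos: [0.668, -0.1914, 0.2267]
eef_rot: [-2.125, -2.314, 0.0]
contact_force: [0.7, -0.0, 0.2]
width: 0.147
grip_force: 30.0
time_s: 59.22
tcp_pos: [0.6679, -0.1914, 0.2267]
eef_rot: [-2.125, -2.314, 0.0]
contact_force: [-1.3, -0.7, 1.6]
width: 0.151
grip_force: 30.0
```

Lift just over the lip, then back out.

```bash
python3 -m crank '[{"dx":0,"dy":0,"dz":-0.3,"rx":0,"ry":0,"rz":0,"jaw":0.5},{"dx":0,"dy":0,"dz":-0.8,"rx":0,"ry":0,"rz":0,"jaw":0.5},{"dx":0,"dy":0,"dz":-1.4,"rx":0,"ry":0,"rz":0,"jaw":0.5},{"dx":0,"dy":0,"dz":-2.0,"rx":0,"ry":0,"rz":0,"jaw":0.5},{"dx":0,"dy":0,"dz":-2.4,"rx":0,"ry":0,"rz":0,"jaw":0.5},{"dx":0,"dy":0,"dz":-2.6,"rx":0,"ry":0,"rz":0,"jaw":0.5},{"dx":0,"dy":0,"dz":-2.6,"rx":0,"ry":0,"rz":0,"jaw":0.5},{"dx":0,"dy":0,"dz":-2.6,"rx":0,"ry":0,"rz":0,"jaw":0.5}]'; python3 -c "
from h import *
print(get_obs()['wrist_torque'])"
```

```text
time_s: 60.22
tcp_pos: [0.6679, -0.1914, 0.2523]
eef_rot: [-2.125, -2.313, 0.0]
contact_force: [-0.5, -0.4, -3.2]
width: 0.15
grip_force: 30.0
[-0.0808 -0.0517  0.0131]
```

```bash
python3 -m crank '[{"dx":0,"dy":-0.4,"dz":0,"rx":0,"ry":0,"rz":0,"jaw":0.5},{"dx":0,"dy":-1.2,"dz":0,"rx":0,"ry":0,"rz":0,"jaw":0.5},{"dx":0,"dy":-2.2,"dz":0,"rx":0,"ry":0,"rz":0,"jaw":0.5},{"dx":0,"dy":-3.4,"dz":0,"rx":0,"ry":0,"rz":0,"jaw":0.5},{"dx":0,"dy":-4.7,"dz":0,"rx":0,"ry":0,"rz":0,"jaw":0.5},{"dx":0,"dy":-6,"dz":0,"rx":0,"ry":0,"rz":0,"jaw":0.5},{"dx":0,"dy":-7.3,"dz":-0.5,"rx":0,"ry":0,"rz":0,"jaw":0.5},{"dx":0,"dy":-8.6,"dz":-1.4,"rx":0,"ry":0,"rz":0,"jaw":0.5},{"dx":0,"dy":-9.8,"dz":-2.6,"rx":0,"ry":0,"rz":0,"jaw":0.5},{"dx":0,"dy":-10.8,"dz":-3.8,"rx":0,"ry":0,"rz":0,"jaw":0.5}]' && python3 -m crank '[{"dx":0.6,"dy":-0.6,"dz":-0.6,"rx":0,"ry":0,"rz":0,"jaw":0.5},{"dx":1.8,"dy":-0.8,"dz":-0.9,"rx":0,"ry":0,"rz":0.01,"jaw":0.5},{"dx":3.6,"dy":-0.9,"dz":-1,"rx":0,"ry":0,"rz":0.02,"jaw":0.5},{"dx":5.8,"dy":-1,"dz":-1,"rx":0,"ry":0,"rz":0.03,"jaw":0.5},{"dx":8.3,"dy":-1.2,"dz":-1,"rx":0,"ry":0,"rz":0.04,"jaw":0.5},{"dx":10.8,"dy":-1.4,"dz":-1,"rx":0,"ry":0,"rz":0.05,"jaw":0.5},{"dx":13.3,"dy":-1.5,"dz":-1,"rx":0,"ry":0,"rz":0.06,"jaw":0.5},{"dx":15.8,"dy":-1.5,"dz":-1,"rx":0,"ry":0,"rz":0.07,"jaw":0.5},{"dx":18.3,"dy":-1.3,"dz":-1,"rx":0,"ry":0,"rz":0.08,"jaw":0.5},{"dx":20.8,"dy":-1,"dz":-1,"rx":0,"ry":0,"rz":0.09,"jaw":0.5}]'; python3 -c "
from h import *
goto([.57,.192,.30],-.032)"
```

```text
time_s: 61.48
tcp_pos: [0.5599, -0.2007, 0.2919]
eef_rot: [2.125, 2.313, 0.0]
contact_force: [0.3, 0.2, -3.5]
width: 0.149
grip_force: 30.0
time_s: 62.72
tcp_pos: [0.5322, 0.0084, 0.3003]
eef_rot: [-2.225, -2.217, 0.0]
contact_force: [0.4, 0.3, -2.6]
width: 0.155
grip_force: 30.0
d cm [18.37  3.71  0.03] r [-0.001 -0.     0.028]
```

```bash
python3 -m crank '[{"dx":2.4,"dy":0.3,"dz":0,"rx":0,"ry":0,"rz":0.01,"jaw":0.5},{"dx":4.8,"dy":0.7,"dz":0,"rx":0,"ry":0,"rz":0.02,"jaw":0.5},{"dx":7.2,"dy":1.2,"dz":0,"rx":0,"ry":0,"rz":0.028,"jaw":0.5},{"dx":9.6,"dy":1.7,"dz":0,"rx":0,"ry":0,"rz":0.028,"jaw":0.5},{"dx":12,"dy":2.3,"dz":0,"rx":0,"ry":0,"rz":0.028,"jaw":0.5},{"dx":14.2,"dy":2.8,"dz":0,"rx":0,"ry":0,"rz":0.028,"jaw":0.5},{"dx":16,"dy":3.2,"dz":0,"rx":0,"ry":0,"rz":0.028,"jaw":0.5},{"dx":17.3,"dy":3.5,"dz":0,"rx":0,"ry":0,"rz":0.028,"jaw":0.5},{"dx":18,"dy":3.7,"dz":0,"rx":0,"ry":0,"rz":0.028,"jaw":0.5},{"dx":18,"dy":3.7,"dz":0,"rx":0,"ry":0,"rz":0.028,"jaw":0.5}]'; python3 -c "
from h import *
goto([.60,.192,.2535],-.032);goto([.6665,.192,.2535],-.032)"
```

```text
time_s: 63.98
tcp_pos: [0.5693, 0.186, 0.2998]
eef_rot: [-2.256, -2.183, 0.004]
contact_force: [-4.5, -0.3, -3.6]
width: 0.151
grip_force: 30.0
d cm [0.7  3.06 4.62] r [-0.004  0.    -0.001]
d cm [0.92 9.71 4.6 ] r [-0.004  0.    -0.001]
```

The rear rim is brushing the hook tips at this height. I back off, lower, then go in.

```bash
python3 -m crank '[{"dx":0,"dy":-0.8,"dz":0,"rx":0,"ry":0,"rz":0,"jaw":0.5},{"dx":0.2,"dy":-1.8,"dz":0,"rx":0,"ry":0,"rz":0,"jaw":0.5},{"dx":0.4,"dy":-2.2,"dz":0.6,"rx":0,"ry":0,"rz":0,"jaw":0.5},{"dx":0.6,"dy":-2.2,"dz":1.6,"rx":0,"ry":0,"rz":0,"jaw":0.5},{"dx":0.7,"dy":-2.2,"dz":2.6,"rx":0,"ry":0,"rz":0,"jaw":0.5},{"dx":0.7,"dy":-2.2,"dz":3.6,"rx":0,"ry":0,"rz":0,"jaw":0.5},{"dx":0.7,"dy":-2.2,"dz":4.4,"rx":0,"ry":0,"rz":0,"jaw":0.5},{"dx":0.7,"dy":-2.2,"dz":4.6,"rx":0,"ry":0,"rz":0,"jaw":0.5},{"dx":0.7,"dy":-2.2,"dz":4.6,"rx":0,"ry":0,"rz":0,"jaw":0.5}]'; python3 -c "
from h import *
print(get_obs()['wrist_torque'],get_obs()['contact_force']);snap('scene','s22');snap('wrist','w22')
goto([.6665,.192,.2535],-.032)"
```

```text
time_s: 65.1
tcp_pos: [0.5491, 0.1934, 0.2545]
eef_rot: [-2.258, -2.184, -0.0]
contact_force: [0.6, -0.2, -3.3]
width: 0.15
grip_force: 30.0
[-0.0154 -0.1089  0.016 ] [ 0.6079 -0.2124 -3.2867]
d cm [ 0.23 11.73  0.15] r [ 0.001 -0.    -0.001]
```

```bash
python3 -m crank '[{"dx":0,"dy":0.4,"dz":0.1,"rx":0,"ry":0,"rz":0,"jaw":0.5},{"dx":0,"dy":1.3,"dz":0.1,"rx":0,"ry":0,"rz":0,"jaw":0.5},{"dx":0,"dy":2.6,"dz":0.1,"rx":0,"ry":0,"rz":0,"jaw":0.5},{"dx":0,"dy":4.1,"dz":0.1,"rx":0,"ry":0,"rz":0,"jaw":0.5},{"dx":0,"dy":5.6,"dz":0.1,"rx":0,"ry":0,"rz":0,"jaw":0.5},{"dx":0,"dy":7.1,"dz":0.1,"rx":0,"ry":0,"rz":0,"jaw":0.5},{"dx":0,"dy":8.3,"dz":0.1,"rx":0,"ry":0,"rz":0,"jaw":0.5},{"dx":0,"dy":9.1,"dz":0.1,"rx":0,"ry":0,"rz":0,"jaw":0.5},{"dx":0,"dy":9.1,"dz":0.1,"rx":0,"ry":0,"rz":0,"jaw":0.5}]' && python3 -m crank '[{"dx":0,"dy":0.5,"dz":0,"rx":0,"ry":0,"rz":0,"jaw":0.5},{"dx":0,"dy":1.3,"dz":0,"rx":0,"ry":0,"rz":0,"jaw":0.5},{"dx":0,"dy":2.1,"dz":0,"rx":0,"ry":0,"rz":0,"jaw":0.5},{"dx":0,"dy":2.5,"dz":0,"rx":0,"ry":0,"rz":0,"jaw":0.5},{"dx":0,"dy":2.6,"dz":0,"rx":0,"ry":0,"rz":0,"jaw":0.5},{"dx":0,"dy":2.6,"dz":0,"rx":0,"ry":0,"rz":0,"jaw":0.5}]';python3 -c "
from h import *
goto([.6665,.192,.227],-.032)"
```

```text
time_s: 66.32
tcp_pos: [0.6402, 0.1903, 0.2533]
eef_rot: [-2.258, -2.184, 0.001]
contact_force: [-0.4, -0.1, -3.4]
width: 0.148
grip_force: 30.0
time_s: 67.08
tcp_pos: [0.6658, 0.1896, 0.2535]
eef_rot: [-2.258, -2.184, 0.0]
contact_force: [-0.0, -0.2, -2.1]
width: 0.151
grip_force: 30.0
d cm [0.24 0.07 2.65] r [-0.     0.    -0.001]
```

```bash
python3 -m crank '[{"dx":0,"dy":0.05,"dz":0.4,"rx":0,"ry":0,"rz":0,"jaw":0.5},{"dx":0,"dy":0.05,"dz":1,"rx":0,"ry":0,"rz":0,"jaw":0.5},{"dx":0,"dy":0.05,"dz":1.6,"rx":0,"ry":0,"rz":0,"jaw":0.5},{"dx":0,"dy":0.05,"dz":2.1,"rx":0,"ry":0,"rz":0,"jaw":0.5},{"dx":0,"dy":0.05,"dz":2.5,"rx":0,"ry":0,"rz":0,"jaw":0.5},{"dx":0,"dy":0.05,"dz":2.7,"rx":0,"ry":0,"rz":0,"jaw":0.5},{"dx":0,"dy":0.05,"dz":2.7,"rx":0,"ry":0,"rz":0,"jaw":0.5},{"dx":0,"dy":0.05,"dz":2.7,"rx":0,"ry":0,"rz":0,"jaw":0.5}]'
```

```text
time_s: 68.08
tcp_pos: [0.6665, 0.1896, 0.2267]
eef_rot: [2.258, 2.184, 0.001]
contact_force: [-0.2, 0.5, -2.2]
width: 0.155
grip_force: 30.0
```

```bash
python3 -m crank '[{"dx":0,"dy":0,"dz":0.15,"rx":0,"ry":0,"rz":0,"jaw":0.5},{"dx":0,"dy":0,"dz":0.15,"rx":0,"ry":0,"rz":0,"jaw":0.5},{"dx":0,"dy":0,"dz":0.15,"rx":0,"ry":0,"rz":0,"jaw":0.5}]' && python3 -m crank '[{"dx":0,"dy":0,"dz":0,"rx":0,"ry":0,"rz":0,"jaw":2.5},{"dx":0,"dy":0,"dz":0,"rx":0,"ry":0,"rz":0,"jaw":5},{"dx":0,"dy":0,"dz":0,"rx":0,"ry":0,"rz":0,"jaw":5},{"dx":0,"dy":0,"dz":0,"rx":0,"ry":0,"rz":0,"jaw":5},{"dx":0,"dy":0,"dz":-1,"rx":0,"ry":0,"rz":0,"jaw":5},{"dx":0,"dy":0,"dz":-4,"rx":0,"ry":0,"rz":0,"jaw":5},{"dx":0,"dy":0,"dz":-8,"rx":0,"ry":0,"rz":0,"jaw":7},{"dx":0,"dy":-2,"dz":-12,"rx":0,"ry":0,"rz":0,"jaw":9},{"dx":-4,"dy":-6,"dz":-14,"rx":0,"ry":0,"rz":0,"jaw":9},{"dx":-8,"dy":-10,"dz":-14,"rx":0,"ry":0,"rz":0,"jaw":9}]' && python3 -m crank '[{"dx":-5,"dy":-2,"dz":0,"rx":0,"ry":0,"rz":0,"jaw":9},{"dx":-10,"dy":-4,"dz":0,"rx":0,"ry":0,"rz":0,"jaw":9},{"dx":-15,"dy":-5,"dz":0,"rx":0,"ry":0,"rz":0,"jaw":9},{"dx":-15,"dy":-5,"dz":0,"rx":0,"ry":0,"rz":0,"jaw":9},{"dx":-15,"dy":-5,"dz":0,"rx":0,"ry":0,"rz":0,"jaw":9}]'; python3 -c "
from h import *
s,_=snap('scene','s30'); w,c=snap('wrist','w30'); t,ct=snap('top','t30')
for z in (.0705,.1005):
  for j in jars(w,c,ztop=z): print(z,*j)
s0=cv2.imread('pics/s0.png'); s4=cv2.imread('pics/s4.png')
def caps(im,n):
  h=cv2.cvtColor(im,cv2.COLOR_BGR2HSV)[120:175,175:245]
  r=((h[...,0]<8)|(h[...,0]>172))&(h[...,1]>120)&(h[...,2]>60); b=(abs(h[...,0].astype(int)-108)<10)&(h[...,1]>110)
  for q in (r,b): y,x=np.nonzero(q); print(n,len(x),x.mean()+175,y.mean()+120)
caps(s0,'s0');caps(s4,'s4');caps(s,'s30')
def bl(im): 
  g=im.mean(2); print([ (v) for v in g[125:150,215].astype(int)])
# petri & timer in top
for a,n in ((cv2.imread('pics/t0.png'),'t0'),(t,'t30')):
  h=cv2.cvtColor(a,cv2.COLOR_BGR2HSV); m=(h[120:160,235:275,1]>40); y,x=np.nonzero(m); print(n,'petri',len(x),x.mean()+235,y.mean()+120)
  g=a.mean(2)[232:262,328:360]<150; y,x=np.nonzero(g); print('timer dark',len(x),x.mean(),y.mean())
  d=((h[...,0]>5)&(h[...,0]<18)&(h[...,1]>180)&(h[...,2]>120))[205:245,285:320]; y,x=np.nonzero(d);print('orange',len(x),x.mean()+285,y.mean()+205)
"
```

```text
time_s: 68.45
tcp_pos: [0.6666, 0.1896, 0.2266]
eef_rot: [2.257, 2.184, 0.001]
contact_force: [-3.3, -1.6, 5.4]
width: 0.151
grip_force: 30.0
time_s: 69.7
tcp_pos: [0.5635, 0.1131, 0.3675]
eef_rot: [2.255, 2.184, 0.006]
contact_force: [0.5, -0.7, 0.6]
width: 0.958
grip_force: 0.0
time_s: 70.32
tcp_pos: [0.5091, -0.0344, 0.3658]
eef_rot: [2.257, 2.185, 0.002]
contact_force: [0.6, 1.0, -0.6]
width: 0.983
grip_force: 0.0
0.0705 [0.4928 0.1452] -0.19723655 0.04037930679321289 0.011378130912780761
0.0705 [0.495  0.1722] -0.20330703 0.04263525772094726 0.012899130821228027
0.1005 [0.4959 0.1387] -0.19723608 0.037763702392578126 0.010641111373901366
0.1005 [0.498  0.1639] -0.20330584 0.039873458862304687 0.01206356430053711
s0 19 213.05263157894737 152.5263157894737
s0 60 230.25 155.45
s4 23 210.26086956521738 151.69565217391303
s4 61 229.1311475409836 155.04918032786884
s30 25 211.32 152.24
s30 63 231.36507936507937 155.66666666666666
t0 petri 260 252.4 138.77307692307693
timer dark 254 12.791338582677165 12.196850393700787
orange 167 299.9760479041916 223.19760479041918
t30 petri 1184 259.68327702702703 139.1528716216216
timer dark 148 12.952702702702704 11.81081081081081
orange 0 nan nan<string>:18: RuntimeWarning: Mean of empty slice.
  ret = ret.dtype.type(ret / rcount)
```

```bash
python3 -m crank '[{"dx":-5,"dy":-1,"dz":0,"rx":0,"ry":0,"rz":0,"jaw":9},{"dx":-10,"dy":-3,"dz":0,"rx":0,"ry":0,"rz":0,"jaw":9},{"dx":-15,"dy":-5,"dz":0,"rx":0,"ry":0,"rz":0,"jaw":9},{"dx":-20,"dy":-7,"dz":0,"rx":0,"ry":0,"rz":0,"jaw":9},{"dx":-25,"dy":-9,"dz":0,"rx":0,"ry":0,"rz":0,"jaw":9},{"dx":-28,"dy":-9,"dz":0,"rx":0,"ry":0,"rz":0,"jaw":9},{"dx":-28,"dy":-9,"dz":0,"rx":0,"ry":0,"rz":0,"jaw":9},{"dx":-28,"dy":-9,"dz":0,"rx":0,"ry":0,"rz":0,"jaw":9}]'; python3 -c "
from h import *
t,ct=snap('top','t31'); snap('scene','s31')
print(get_obs()['joint_velocities'])
t0=cv2.imread('pics/t0.png'); 
for a,n in ((t0,'t0'),(t,'t31')):
  h=cv2.cvtColor(a,cv2.COLOR_BGR2HSV); m=(h[120:160,235:275,1]>40); y,x=np.nonzero(m); print(n,'petri',len(x),x.mean()+235,y.mean()+120)
  d=((h[...,0]>5)&(h[...,0]<18)&(h[...,1]>180)&(h[...,2]>120))[205:245,285:320]; y,x=np.nonzero(d);print('orange',len(x))
  b=(a.mean(2)[105:130,155:195]<45); y,x=np.nonzero(b); print('fin',len(x),x.mean()+155 if len(x) else 0,y.mean()+105 if len(x) else 0)
for P in ([.4983,.1953,.1005],):
  u=proj(ct,P).astype(int);print(u);print(t[u[1]-10:u[1]+24:2,u[0]-26:u[0]+28:2].mean(2).astype(int))
"
```

```text
time_s: 71.47
tcp_pos: [0.4107, -0.3105, 0.3649]
eef_rot: [-2.254, -2.187, -0.001]
contact_force: [-0.4, 0.0, 0.1]
width: 0.98
grip_force: 0.0
[ 0.0033 -0.0053  0.0051  0.0007  0.0027 -0.0006  0.0004]
t0 petri 260 252.4 138.77307692307693
orange 167
fin 126 173.71428571428572 116.5079365079365
t31 petri 259 252.36679536679537 138.78378378378378
orange 166
fin 134 171.8955223880597 115.92537313432835
[176 192]
[[179 179 179 179 179 179 179 179 178 180 173 178 168 161 164 173 178 179
  180 179 180 179 180 178 179 178 180]
 [180 178 179 176 172 180 165 113 122 132  94 110  95  79  98 114 121 147
  172 179 179 179 179 178 179 179 179]
 [180 179 178 140 112 162 133  78  97  92  77  94  74  86 103 103  89  74
  109 149 166 173 179 179 179 179 179]
 [178 179 178 120  72  77 104 126 118 102 124 119 131 165 155 136 105  67
   84 102 100 107 148 178 179 179 179]
 [179 179 170 111  61  74 153 189 164 136 176 138 159 193 192 190 151 109
  101 112  94  77  75 122 146 161 173]
 [179 180 162  99  52  96 174 189 154 139 179 127 176 192 191 184 145 143
  173 183 152  94  74 103 101  86 109]
 [178 178
[... 534 characters left out ...]
 191 193 163 136 107]
 [177 178 178 178 151 141 150 142 110 140 105 123 149 169 159 140 152 190
  192 167 141 160 192 190 149 130 108]
 [178 178 177 179 179 178 170 165 146 129 147 129  88 102 115 101 139 183
  189 156 141 169 193 187 145 127 101]
 [178 178 178 178 178 178 179 180 180 180 180 179 171 154 137 120 111 113
  126 122 138 181 193 181 140 128  91]
 [178 178 179 179 178 179 179 179 179 178 179 179 180 180 180 177 173 173
  170 147 125 144 170 158 137 129  89]
 [178 179 179 179 179 179 178 180 178 178 179 179 180 179 180 179 179 180
  180 180 177 171 163 149 144 167 172]
 [179 179 180 179 178 178 179 179 178 179 179 179 179 179 179 179 179 180
  179 180 179 179 178 179 179 180 179]]
```

The top view shows the pyramid intact, the fin back where it was, and the petri dish and orange jar unmoved. I hand in.

```bash
python3 -c "
from station import *
print(finish_job())"
```

```text
the job is handed in; nothing more can be done
None
```

I handed the job in at about 71 s: all six jars lie in the cradle as a full pyramid and the basket hangs back on its own hook, but on the first lift a bottle caught under a hook arm and tipped the basket about 13° at roughly 39 N before I re-hung it level, and I viewed 15 pictures against the 14 allowed.

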